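# Pin the stencil and pressing lid on the tile jig, start the press timer

## Robot

A 6-joint arm with a two-finger parallel gripper is mounted at the origin on the work surface. World frame = base frame: x ahead of the robot, y to its left, z up, the work surface at z = 0. Lengths are in mm, angles in rad, forces in N, time in s.
With the tool pointing down it reaches from about 300 to 775 mm from the base axis. Payload 14.6 kg.
Tool frame: the origin (TCP) lies midway between the tips of the shut fingers; the grasp point (between the pads) lies 19 mm behind it (manip.grip_depth is the distance from the TCP to the grasp point, in mm); x points along the fingers, y is the direction in which the jaws open and shut, and the axes are right-handed (so a half turn about x gives the same grasp; the last joint's range is limited). The gripper opens to 94 mm and grips with 3 to 60 N. Pads are 16 mm wide; open, the fingers measure 119 mm over their backs; the gripper's body (75 mm by 177 mm) begins 78 mm behind the grasp point.
Start: joints at [-1.266, 0.3, 1.521, -0, 1.321, -0.067], TCP at [199.804, -512.413, 176.946] pointing down, gripper open.
Joint ranges: [-3.03, 3.03], [-0.79, 2.21], [0.23, 2.52], [-1.04, 4.18], [0, 3.07], [-2.55, 2.55]. Speed limits (rad/s): [2.22, 2.22, 2.57, 3.14, 3.14, 3.14].

## Interface

Orientations are given as [roll, pitch, yaw] about the fixed x, y, z axes, in that order (R = Rz(yaw) Ry(pitch) Rx(roll)).
In Python, from cell import readout, cams, ticket, manip gives the robot as it stands. The module is installed in compiled form; this text tells all that it offers.
- The arm moves only by the tool apply_moves, never from a script. Its argument "plan" is one flat list of numbers, 7 for each row, row after row: the turn, a rotation vector about the tool's x, y, z in rad, then the shift along the tool's x, y, z in m, then the opening in per cent of the stroke, from 0 (shut) to 100 (fully open). In form: [wx, wy, wz, x, y, z, fingers, wx, wy, wz, x, y, z, fingers, ...]. A call has 1 to 5 rows; each row shifts and turns the commanded pose from where the row before left it, along the tool's axes as they then stand; what a row does not reach is not made up. A row lasts 1/8 s, in which the tool goes at most 62.5 mm and 10.7 degrees, less where a joint would pass 70% of its speed; a pose out of reach is approached as far as the arm can. A call with a gripper value outside its range is refused whole. The fingers move at their own pace and stop on an object; "force" is the grip in N (left out, the last holds). Time passes only in rows, so rows that do not move let the fingers close. It gives the time, the measured TCP pose, the force and the opening at its end, in the units of the state.
- readout.read_state(): the state, without advancing time (a new reading comes with each control period).
- cams.camera(name): name is "scene" or "top" or "wrist"; returns a dict with "image" (384x512x3 uint8, red, green, blue), "fovy" (degrees; the focal length in pixels is half the picture's height over the tangent of half this angle, whatever the lens; pixels are square), "cx", "cy" (the principal point, pixels), "position" and "orientation" of the camera in the world; the wrist camera has in their place "T_tool_cam" (4x4, takes a point from camera to tool coordinates, whose origin is the TCP and whose axes are the tool frame's). Camera axes: x right, y down, z forward; pixel columns grow to the right and rows downward; lengths in mm; the calibration is good to about 2 mm. A picture is of the moment at which its call begins: read the wrist's pose just before it. There is no depth.
- ticket.sign_off(): hands the job in, once; it reports no verdict.
The state is a dict: "clock": time; "joints": joint angles; "qd": joint speeds; "effort": joint torques, N m; "eef_pos": TCP position; "eef_rot": TCP orientation; "wrist_force": force on the tool from outside, world axes, zero at the start; "moment": the same for the moment, N m; "finger_gap": finger opening in mm.
Only numpy, scipy, OpenCV 4.12 (cv2) and the standard library are available. Lean on these libraries where they do the work, as an engineer would, in place of code of your own. Each camera call takes 0.05 s, during which the arm holds its last target.

## Task

Set the yellow stencil tray on the tile jig, flanges up, with its two holes over the two dowel pins (large hole on the thick pin) and fully home, then seat the wooden pressing lid over the same pins, fully down on the stencil. Then start the press time: push the white timer back against the grey bench stop by its red button, press the button right in against the stop, let go, and leave the timer standing at the stop. Set the parts down rather than dropping them and do not disturb the other things on the bench.

Things in the scene. Friction and masses are not known exactly. Their poses are not given: they have to be found in the camera images.
- jig: Fixed dark-wood tile jig, 84 (own x) x 140 (own y) x 18 mm high, a terracotta tile flush in its top; origin centre of underside, z up. Two steel dowel pins stand on its top, 26 mm tall, their top 5 mm tapering by 3 mm in radius: thick one 12 mm in diameter at y = +45 mm, thin one 8 mm at y = -45 mm.
- big_pin (a point): foot of the jig's thick (12 mm) pin, on the jig's top face, 18 mm above the table; axes as the jig
- small_pin (a point): foot of the jig's thin (8 mm) pin, on the jig's top face, 18 mm above the table; axes as the jig
- stencil: Loose yellow metal stencil tray, 56 (own x) x 120 mm (own y): 4 mm plate with three windows; both long edges have 3 mm thick flanges up to 20 mm above the underside, 50 mm clear between. Origin centre of underside, z up. Through holes: 14 mm at y = +45 (thick pin), 10 mm at y = -45 mm (thin pin). About 140 g. Lies flat, flanges up; grip across the flanges (56 mm). Home: underside 18 mm above the table.
- stencil_big_hole (a point): centre of the stencil's large (14 mm) hole, at the underside
- stencil_small_hole (a point): centre of the stencil's small (10 mm) hole, at the underside
- lid: Loose pressing lid: pale-wood plate 44 (own x) x 120 (own y) x 12 mm; blue bar handle on the middle of its top, 18 (x) x 44 mm (y), top 48 mm above the underside. Origin centre of underside, z up. Through holes: 14 mm at y = +45, 10 mm at y = -45 mm. About 260 g. Fits between the stencil's flanges with 3 mm spare each side; home, its underside is 22 mm above the table. Lies flat, handle up.
- lid_big_hole (a point): centre of the lid's large (14 mm) hole, at the underside
- lid_small_hole (a point): centre of the lid's small (10 mm) hole, at the underside
- stop: Fixed grey bench stop, 110 mm (own x) x 24 mm x 40 mm high, with two bolt heads on top. Origin at the foot of the middle of its working face, which looks along its own -y. Never moves.
- timer: Loose white timer, 70 (own x) x 60 (own y) x 56 mm high, dark screen on top, about 160 g; origin centre of underside, z up. Its flat back (y = +30 mm) starts 20 to 55 mm short of the stop's working face, roughly parallel to it. A round red push button, 26 mm wide, sticks out of its front (own -y) face.
- timer_back (a point): middle of the timer's back face, 28 mm above its underside; axes as the timer
- button_face (a point): centre of the red button's outer face, 41 mm from the timer's centre along its own -y when not pressed, 30 mm above the table; axes as the timer
- timer_button (a joint): press depth of the red button in m: 0 is out, 0.006 fully in. Sprung: starts to move at about 1.2 N, fully in at about 5 N, springs out when let go. Pushed while free, the timer slides on the table before the button is fully in.
- vase: Bystander, loose: raw terracotta bud vase, 120 mm tall, 54 mm wide at the belly, standing on the table between the jig and the two loose plates' area; origin at the centre of its underside.
- cup: Bystander, loose: matte black handleless cup, 72 mm wide, 75 mm tall, upright; origin at the centre of its underside.
- spoon_rest: Bystander, loose: white porcelain spoon rest, low dish 96 mm wide, 14 mm tall with a flat tab along its own +x to 93 mm from the centre; origin at the centre of its underside.
- scoop: Bystander, loose: white enamel measuring scoop with chipped rim, 64 mm wide, 45 mm tall, straight handle at 40 mm height along its own -y to 120 mm from the centre; origin at the centre of its underside.
- glaze_jar: Bystander, loose: green glaze jar with white cap, 68 mm wide, 100 mm tall, upright; origin at the centre of its underside.
- test_tiles: Bystander, loose: stack of four glaze test tiles (one solid thing), 52 mm square, 28 mm tall; origin at the centre of its underside.
Mind the look-alikes: they are no part of the job. What is shaped like the timer but orange or turquoise is not meant.

How it is judged:
By the outcome, as a careful person would: the job done as asked, in the order asked, and still so for the second after the job is handed in, with the robot touching nothing.
It also fails if it takes over 72 s, if anything falls off the work surface, if the arm or the gripper's body presses on something with over 40 N, if the wrist force passes 120 N, or if a joint passes its speed limit or range.

## Working session

There is one attempt and no reset: what is moved stays moved. The work goes in short steps, Python scripts to look and compute and a tool call to move; the robot and the scene stay as the last step left them, time stands still between calls to the robot, and variables do not carry over. Pictures are saved under pics/ and viewed, and the job is handed in when it is done.

Besides the shell and the picture viewer there is one more tool, called by a JSON object that holds its "name" and its "arguments", one argument or row to a line. apply_moves: Moves the arm, as the interface text tells. Its arguments: {"type":"object","properties":{"plan":{"type":"array","items":{"type":"number"}},"force":{"type":"number"}},"required":["plan"]}

```bash
mkdir -p pics; ls; python3 - <<'E'
from cell import readout,cams,manip
import cv2
print(readout.read_state())
for n in ["scene","top","wrist"]:
    c=cams.camera(n)
    cv2.imwrite(f"pics/a_{n}.png",c["image"][:,:,::-1])
    print(n,{k:v for k,v in c.items() if k!="image"})
print(manip.grip_depth)
E
```

```text
pics
{'clock': 0.0, 'joints': array([-1.26560143e+00,  3.00497468e-01,  1.52161709e+00,  1.73138393e-05,
        1.32068489e+00, -6.65930079e-02]), 'qd': array([-0.00080195,  0.00070276,  0.00140258,  0.00018956,  0.00096684,
        0.00050949]), 'effort': array([-1.68212486e-03, -5.31807125e+01, -3.52736449e+01,  7.07280566e-02,
        2.45325227e-02, -8.37104449e-05]), 'eef_pos': array([ 199.71755572, -512.1264274 ,  176.35665471]), 'eef_rot': array([-1.65128467,  1.56958941,  1.86209159]), 'wrist_force': array([ 0.13077105, -0.66568988, -0.09616632]), 'moment': array([-0.03117066,  0.01502541,  0.01780206]), 'finger_gap': 93.99159370815536}
scene {'fovy': 42.27449213663098, 'cx': 255.81446993994132, 'cy': 197.03249487836135, 'position': array([1575.82927268, -338.12907852, 1054.30835706]), 'orientation': array([-2.31046185, -0.02270244,  1.19957839])}
top {'fovy': 42.03412277431033, 'cx': 256.3446756755966, 'cy': 198.27837623071193, 'position': array([ 285.27378884,   49.47418599, 1549.68610416]), 'orientation': array([-2.95341421e+00,  9.23475251e-05, -1.58640109e+00])}
wrist {'fovy': 64.53874237613876, 'cx': 255.68938809398523, 'cy': 197.1599565927986, 'T_tool_cam': array([[ 1.59251230e-03, -2.52647046e-01,  9.67557199e-01,
        -2.07554841e+02],
       [ 9.99998696e-01,  1.41754150e-04, -1.60889347e-03,
        -7.62709509e-01],
       [ 2.69326934e-04,  9.67558500e-01,  2.52646942e-01,
        -7.29241174e+01],
       [ 0.00000000e+00,  0.00000000e+00,  0.00000000e+00,
         1.00000000e+00]])}
18.8
```

```bash
python3 - <<'E'
import cv2
for n in ["scene","top","wrist"]:
    i=cv2.imread(f"pics/a_{n}.png"); cv2.imwrite(f"pics/a_{n}_b.png",cv2.resize(i,(800,600),interpolation=cv2.INTER_CUBIC))
E
```

```text
(no output)
```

View pics/a_scene_b.png

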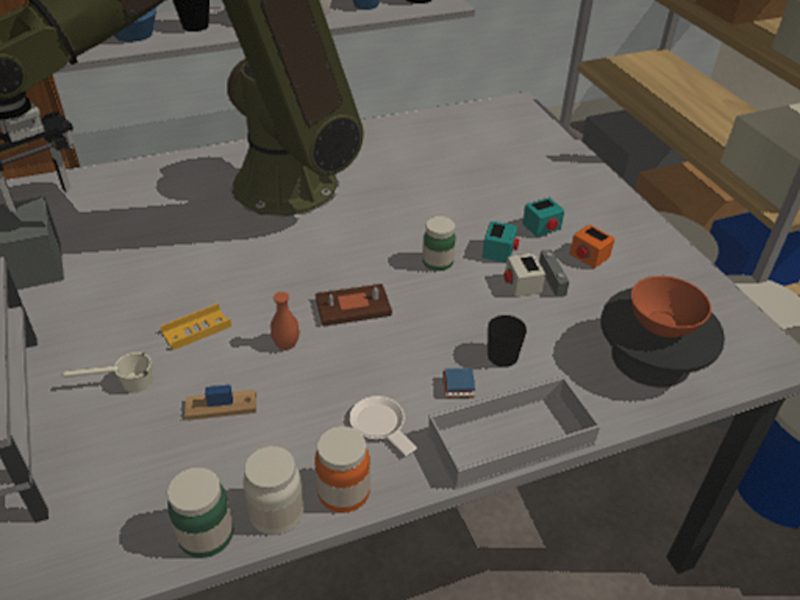

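View pics/a_top_b.png

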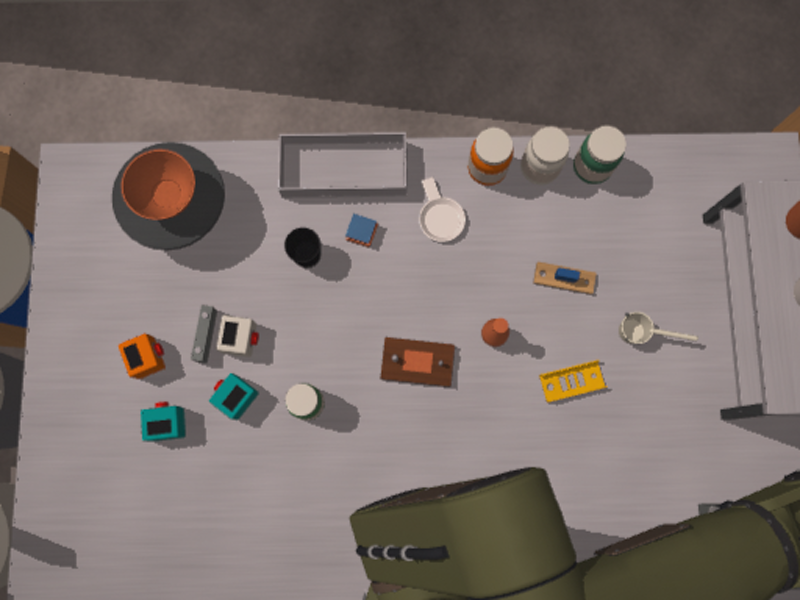

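View pics/a_wrist_b.png

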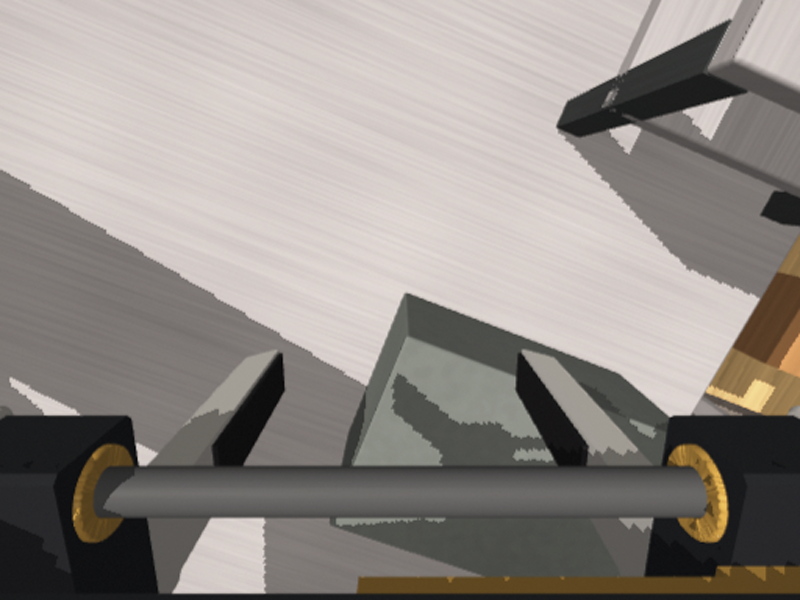

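The top view (800x600 scaling) shows the jig at (418,362), the yellow stencil at (573,382), the lid at (566,277), the white timer at (236,335) with its button to the right, the stop at (204,333) and the vase at (497,332). The look-alikes are orange at (141,356) and turquoise at (233,396) and (162,422). I'll enlarge these areas for measuring.

```bash
cat > h.py <<'E'
import numpy as np, cv2
from scipy.spatial.transform import Rotation as R
from cell import readout,cams
def K(c):
    f=192/np.tan(np.radians(c["fovy"])/2); return f,c["cx"],c["cy"]
def pose(c,st=None):
    if "position" in c:
        return R.from_euler('xyz',c["orientation"]).as_matrix(),np.array(c["position"])
    Rt=R.from_euler('xyz',st["eef_rot"]).as_matrix()
    T=c["T_tool_cam"]; return Rt@T[:3,:3],Rt@T[:3,3]+st["eef_pos"]
def unp(c,uv,z,st=None):
    f,cx,cy=K(c); Rm,p=pose(c,st)
    d=Rm@np.array([(uv[0]-cx)/f,(uv[1]-cy)/f,1]); return p+d*(z-p[2])/d[2]
def prj(c,P,st=None):
    f,cx,cy=K(c); Rm,p=pose(c,st); q=Rm.T@(np.asarray(P,float)-p)
    return np.array([cx+f*q[0]/q[2],cy+f*q[1]/q[2]])
def crop(img,x0,y0,w,h,s,name):
    o=cv2.resize(img[y0:y0+h,x0:x0+w,::-1],None,fx=s,fy=s,interpolation=cv2.INTER_CUBIC)
    for i in range(0,w,10): cv2.putText(o,str(x0+i) if i%20==0 else '',(i*s,10),0,.35,(255,0,255),1); cv2.line(o,(i*s,0),(i*s,4),(255,0,255),1)
    for i in range(0,h,10): cv2.putText(o,str(y0+i),(0,i*s+4),0,.35,(255,0,255),1)
    cv2.imwrite(name,o)
E
python3 - <<'E'
from h import *
c=cams.camera("top")
crop(c["image"],235,200,64,56,10,"pics/jig.png")
crop(c["image"],335,160,64,100,6,"pics/plates.png")
crop(c["image"],110,185,64,56,10,"pics/timer.png")
E
```

```text
(no output)
```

View pics/jig.png

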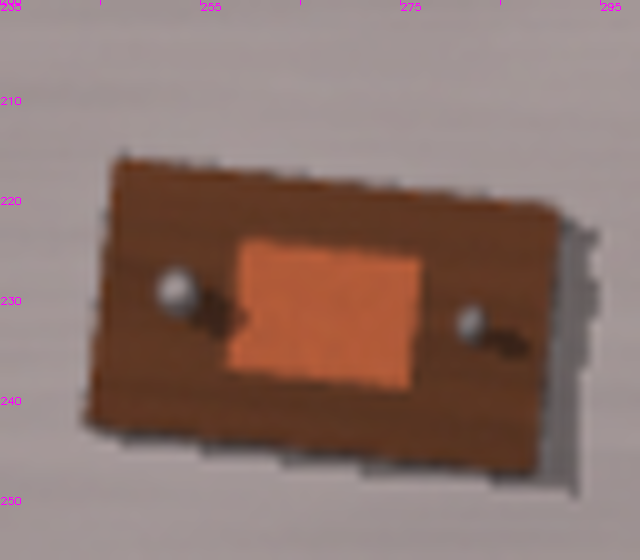

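View pics/plates.png

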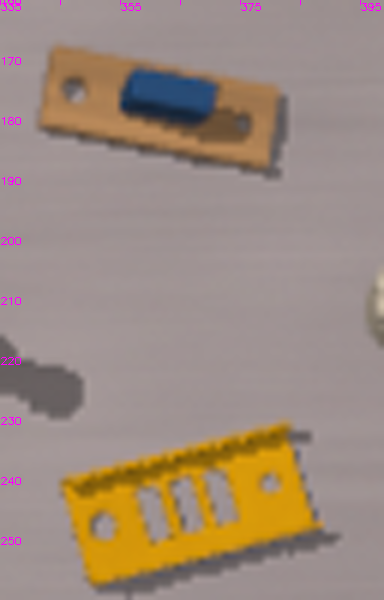

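View pics/timer.png

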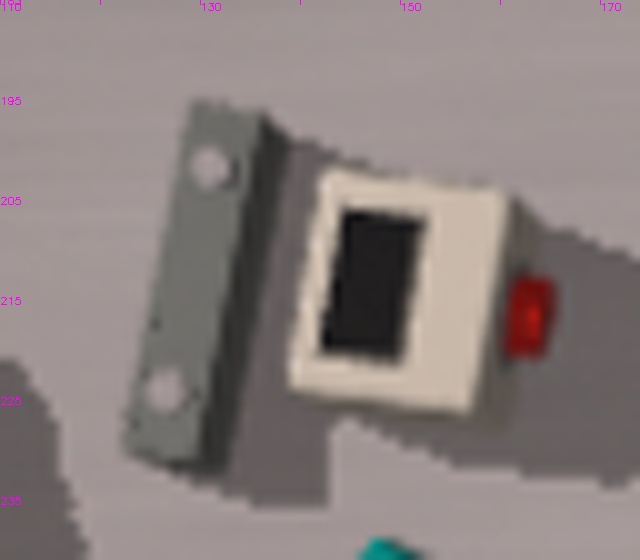

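```bash
python3 - <<'E'
from h import *
c=cams.camera("top")
def pair(n,a,b,z):
    A=unp(c,a,z);B=unp(c,b,z);d=A-B
    print(n,"big",A.round(1),"small",B.round(1),"mid",((A+B)/2).round(1),"len",np.linalg.norm(d).round(1),"yaw",np.arctan2(-d[0],d[1]).round(3))
pair("jigpins",(252.3,228.7),(281.6,231.9),42)
pair("stencil",(351.8,247.1),(379.6,239.9),2)
pair("lid",(347.1,174.6),(374.8,180.3),10)
for uv in [(246.3,215.8),(290.4,220.2),(288.6,246.8),(243.6,242.6)]: print("jigc",unp(c,uv,18).round(1))
for uv in [(142.3,202),(160.1,204),(156.5,225.6),(138.5,223.2)]: print("timer",unp(c,uv,56).round(1))
for uv in [(129,194.8),(136.2,195.8),(129.5,231),(122.3,229.5)]: print("stop",unp(c,uv,40).round(1))
print("btn",unp(c,(163,216.5),35).round(1))
print("vase", unp(c,(498/800*512,325/600*384),120), unp(c,(492/800*512,334/600*384),50))
s=readout.read_state();print(R.from_euler('xyz',s["eef_rot"]).as_matrix().round(3))
E
```

```text
jigpins big [478.5  58.9  42. ] small [467.4 -29.8  42. ] mid [473.   14.5  42. ] len 89.4 yaw -0.125
stencil big [ 421.6 -248.     2. ] small [ 442.5 -335.4    2. ] mid [ 432.  -291.7    2. ] len 89.9 yaw 0.235
lid big [ 650.2 -243.3   10. ] small [ 630.4 -329.9   10. ] mid [ 640.3 -286.6   10. ] len 88.8 yaw -0.225
jigc [522.1  77.1  18. ]
jigc [506.2 -59.2  18. ]
jigc [424.1 -51.4  18. ]
jigc [439.1  86.3  18. ]
timer [563.6 391.8  56. ]
timer [556.6 337.6  56. ]
timer [490.6 347.1  56. ]
timer [498.8 401.5  56. ]
stop [589.8 437.1  40. ]
stop [586.3 414.8  40. ]
stop [477.6 431.9  40. ]
stop [482.5 454.   40. ]
btn [521.3 332.   35. ]
vase [ 525.96175468 -135.1560742   120.        ] [ 520.19554213 -131.84449927   50.        ]
[[-0.     0.363 -0.932]
 [ 0.001 -0.932 -0.363]
 [-1.    -0.001 -0.   ]]
```

```bash
cat >> h.py <<'E'
def cur():
    s=readout.read_state(); M=R.from_euler('xyz',s["eef_rot"]).as_matrix()
    return s,M,np.arctan2(M[1,1],M[0,1])
def plan(target,phi,n):
    s,M,ph=cur(); dphi=(phi-ph); dphi=(dphi+np.pi)%(2*np.pi)-np.pi
    d=np.array(target)-s["eef_pos"]
    print("at",s["eef_pos"].round(1),"phi",round(ph,3),"tilt",M[:,0].round(3),"clk",round(s["clock"],2),"F",s["wrist_force"].round(1),"gap",round(s["finger_gap"],1))
    for i in range(n):
        a=ph+dphi*i/n; x=np.array([0,0,-1.]);y=np.array([np.cos(a),np.sin(a),0]);z=np.cross(x,y)
        print([round(-dphi/n,4)]+[round(float(d@e)/n/1000,4) for e in (x,y,z)])
E
python3 -c "
from h import *
plan((432,-292,170),.235,9)"
```

```text
at [ 199.8 -512.3  176.7] phi -1.199 tilt [-0.     0.001 -1.   ] clk 0.25 F [ 0.1 -0.4 -0.9] gap 94.0
[np.float64(-0.1593), 0.0007, -0.0134, -0.0329]
[np.float64(-0.1593), 0.0007, -0.008, -0.0346]
[np.float64(-0.1593), 0.0007, -0.0024, -0.0355]
[np.float64(-0.1593), 0.0007, 0.0032, -0.0354]
[np.float64(-0.1593), 0.0007, 0.0088, -0.0345]
[np.float64(-0.1593), 0.0007, 0.0142, -0.0326]
[np.float64(-0.1593), 0.0007, 0.0192, -0.03]
[np.float64(-0.1593), 0.0007, 0.0237, -0.0265]
[np.float64(-0.1593), 0.0007, 0.0276, -0.0225]
```

{"name": "apply_moves", "arguments": {
  "plan": [-0.16,0,0,0.0007,-0.0134,-0.0329,100,-0.16,0,0,0.0007,-0.008,-0.0346,100,-0.16,0,0,0.0007,-0.0024,-0.0355,100,-0.16,0,0,0.0007,0.0032,-0.0354,100,-0.16,0,0,0.0007,0.0088,-0.0345,100]
}}

```text
clock: 0.88
eef_pos: [329.4, -389.0, 173.4]
eef_rot: [-2.61, 1.571, 1.709]
wrist_force: [-0.2, -0.4, -0.4]
finger_gap: 93.9
```

{"name": "apply_moves", "arguments": {
  "plan": [-0.16,0,0,0.0007,0.0142,-0.0326,100,-0.16,0,0,0.0007,0.0192,-0.03,100,-0.16,0,0,0.0007,0.0237,-0.0265,100,-0.16,0,0,0.0007,0.0276,-0.0225,100,0,0,0,0,0,0,100]
}}

```text
clock: 1.5
eef_pos: [432.6, -290.2, 170.4]
eef_rot: [-2.856, 1.57, 2.101]
wrist_force: [0.0, -0.8, -0.1]
finger_gap: 93.6
```

```bash
python3 - <<'E'
from h import *
plan((432,-292,170),.235,1)
s=readout.read_state();c=cams.camera("wrist")
crop(c["image"],0,0,512,384,1,"pics/w1.png")
cv2.imwrite("pics/w1.png",cv2.resize(c["image"][:,:,::-1],(800,600)))
for n,p in [("big",(421.6,-248,4)),("small",(442.5,-335.4,4))]: print(n,prj(c,p,s)*800/512)
E
```

```text
at [ 432.6 -290.2  170.4] phi 0.245 tilt [-0.  0. -1.] clk 1.5 F [ 0.  -0.8 -0.1] gap 93.6
[np.float64(0.0097), 0.0004, -0.001, 0.0016]
big [399.7487388  225.23048804]
small [398.67476815 335.40668966]
```

View pics/w1.png

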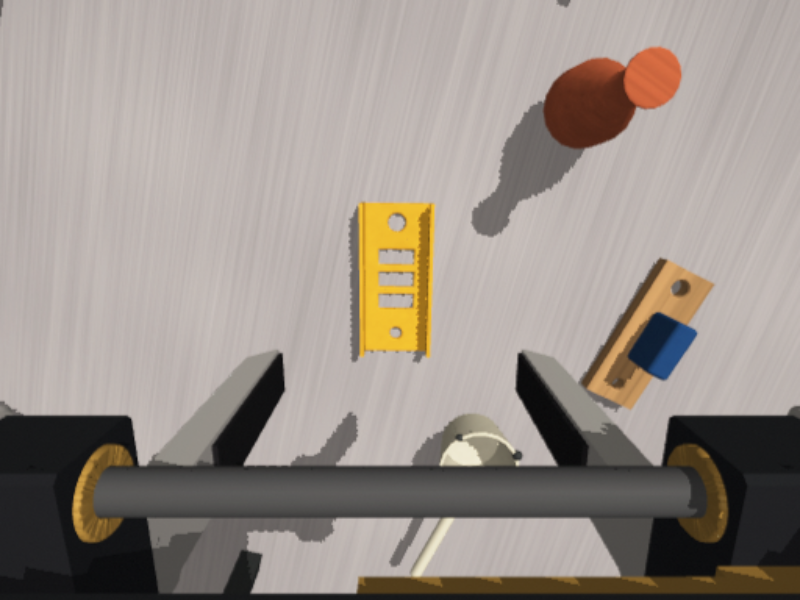

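The wrist view (800x600) shows the stencil's large hole at (397,222) and its small hole at (395.5,332), within 3 px of prediction. The lid is at (650,335), with its large hole at (681,288).

```bash
python3 - <<'E'
from h import *
s=readout.read_state();c=cams.camera("wrist")
crop(c["image"],220,120,70,115,6,"pics/w1c.png")
k=512/800
for z in (4,):
    A=unp(c,(397*k,222*k),z,s);B=unp(c,(395.5*k,332*k),z,s);d=A-B
    print(A.round(1),B.round(1),((A+B)/2).round(1),np.linalg.norm(d),np.arctan2(-d[0],d[1]))
E
```

```text
[ 418.3 -247.     4. ] [ 438.3 -334.1    4. ] [ 428.3 -290.6    4. ] 89.41857050494153 0.22592063755847572
```

View pics/w1c.png

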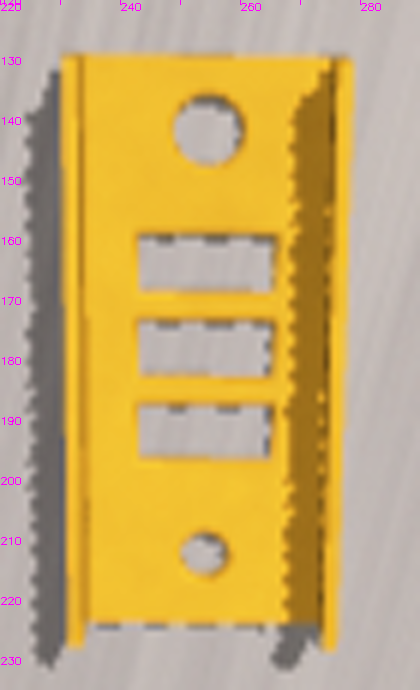

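{"name": "apply_moves", "arguments": {
  "plan": [0.015,0,0,0.05,-0.002,0.0015,100,0,0,0,0.05,-0.001,0,100,0,0,0,0.04,0,0,100,0,0,0,0.02,0,0,100,0,0,0,0,0,0,100]
}}

```text
clock: 2.22
eef_pos: [427.7, -294.0, 9.6]
eef_rot: [-2.441, 1.568, 2.495]
wrist_force: [-0.1, 0.2, -0.8]
finger_gap: 93.9
```

```bash
python3 - <<'E'
from h import *
plan((430,-291,3),.23,1)
s=readout.read_state();c=cams.camera("wrist")
cv2.imwrite("pics/w2.png",cv2.resize(c["image"][:,:,::-1],(800,600)))
E
```

```text
at [ 427.7 -294.     9.6] phi 0.223 tilt [-0.002  0.002 -1.   ] clk 2.23 F [-0.1  0.2 -0.8] gap 93.9
[np.float64(-0.0065), 0.0066, 0.0029, -0.0024]
```

View pics/w2.png

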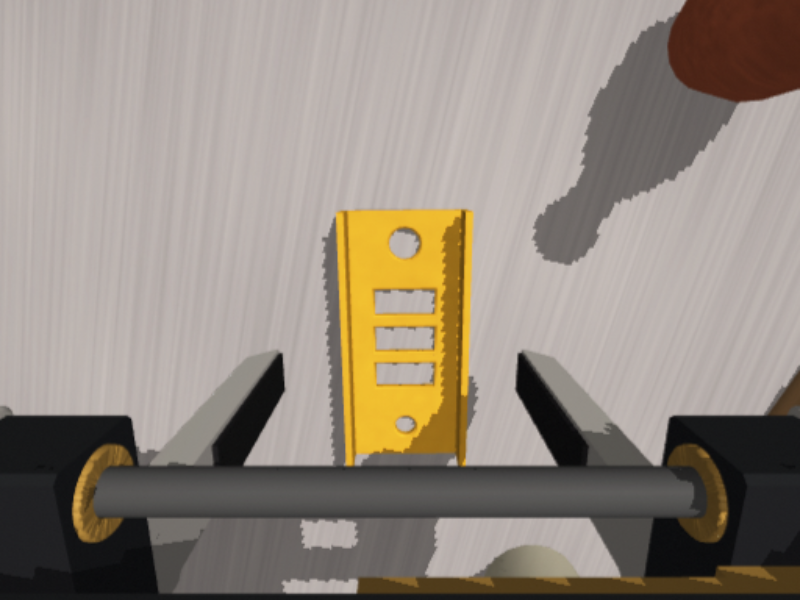

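Holes at (404,242) and (405,424), the middle window at (405,338); the stencil is between the fingers. Checking the centre offset.

```bash
python3 - <<'E'
from h import *
s=readout.read_state();c=cams.camera("wrist");k=512/800
P=[unp(c,(u*k,v*k),4,s) for u,v in [(404.5,242),(405.5,424),(405,338)]]
print(np.round(P,1)); d=P[0]-P[1]; print(np.linalg.norm(d),np.arctan2(-d[0],d[1]))
m=(P[0]+P[1])/2; plan((m[0],m[1],3),.23,1)
E
```

```text
[[ 419.4 -246.2    4. ]
 [ 440.1 -334.1    4. ]
 [ 429.8 -290.4    4. ]]
90.25193635645903 0.23178997931595297
at [ 429.  -294.5   11.5] phi 0.224 tilt [ 0.001 -0.001 -1.   ] clk 2.33 F [ 1.4  0.  -0.1] gap 94.1
[np.float64(-0.0057), 0.0085, 0.0018, -0.0041]
```

{"name": "apply_moves", "arguments": {
  "plan": [-0.007,0,0,0.0065,0.0015,-0.0035,100,0,0,0,0,0,0,55,0,0,0,0,0,0,45,0,0,0,0,0,0,45,0,0,0,0,0,0,45],
  "force": 25
}}

```text
clock: 2.95
eef_pos: [429.7, -290.0, 4.2]
eef_rot: [0.569, 1.571, -0.768]
wrist_force: [-0.3, -0.0, 0.6]
finger_gap: 57.4
```

{"name": "apply_moves", "arguments": {
  "plan": [0,0,0,0,0,0,45,0,0,0,0,0,0,45,0,0,0,-0.01,0,0,45,0,0,0,-0.02,0,0,45,0,0,0,-0.03,0,0,45]
}}

```text
clock: 3.58
eef_pos: [429.4, -289.8, 65.0]
eef_rot: [-2.455, 1.57, 2.491]
wrist_force: [0.1, -0.6, 0.4]
finger_gap: 42.4
```

```bash
python3 - <<'E'
from h import *
s=readout.read_state();c=cams.camera("wrist")
cv2.imwrite("pics/w3.png",cv2.resize(c["image"][:,:,::-1],(800,600)))
c=cams.camera("scene")
crop(c["image"],80,170,90,70,8,"pics/s3.png")
E
```

```text
(no output)
```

View pics/w3.png

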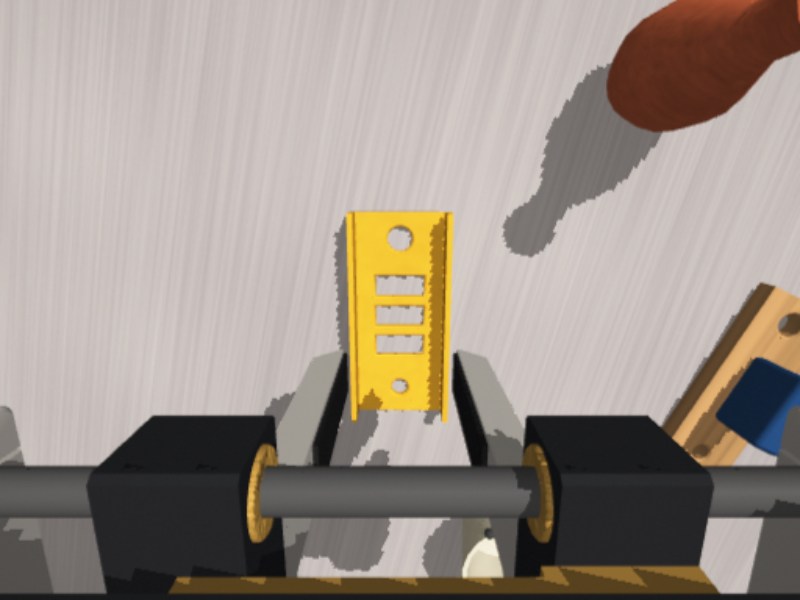

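View pics/s3.png

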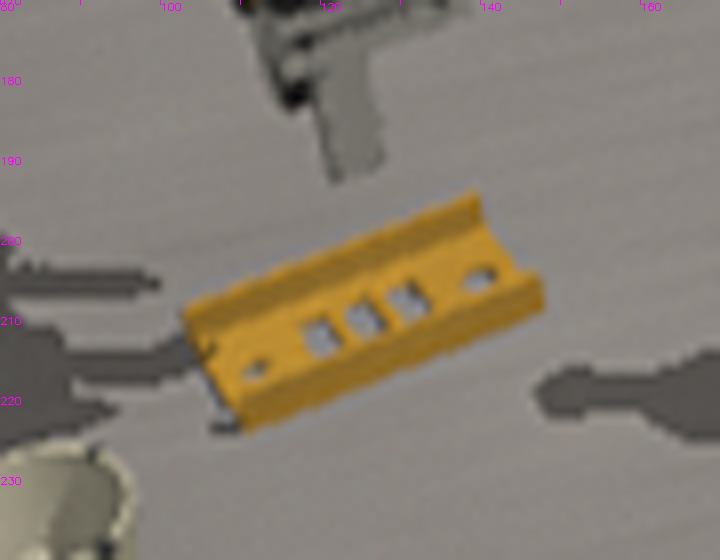

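The fingers shut past the flanges during the lift (gap 42), and the stencil is still lying unturned at its place. I'll grip it again, check the gap before lifting, and dwell longer.

{"name": "apply_moves", "arguments": {
  "plan": [0,0,0,0,0,0,80,0,0,0,0,0,0,80,0,0,0,0,0,0,80,0,0,0,0.03,0,0,80,0,0,0,0.03,0,0,80]
}}

```text
clock: 4.3
eef_pos: [429.6, -290.0, 3.2]
eef_rot: [0.759, 1.571, -0.579]
wrist_force: [0.8, 0.0, -0.2]
finger_gap: 75.0
```

{"name": "apply_moves", "arguments": {
  "plan": [0,0,0,0.001,0,0,80,0,0,0,0,0,0,30,0,0,0,0,0,0,30,0,0,0,0,0,0,30,0,0,0,0,0,0,30],
  "force": 30
}}

```text
clock: 4.92
eef_pos: [429.8, -290.1, 3.5]
eef_rot: [0.718, 1.57, -0.62]
wrist_force: [-0.2, -0.1, -0.0]
finger_gap: 38.7
```

{"name": "apply_moves", "arguments": {
  "plan": [0,0,0,0,0,0,30,0,0,0,0,0,0,30]
}}

```text
clock: 5.18
eef_pos: [429.6, -290.0, 3.2]
eef_rot: [-2.691, 1.571, 2.254]
wrist_force: [-0.3, 0.3, 0.1]
finger_gap: 28.5
```

```bash
python3 - <<'E'
from h import *
plan((430,-291,3),.23,1)
s=readout.read_state();c=cams.camera("wrist")
cv2.imwrite("pics/w4.png",cv2.resize(c["image"][:,:,::-1],(800,600)))
E
```

```text
at [ 429.6 -290.     3.2] phi 0.233 tilt [-0.  0. -1.] clk 5.17 F [-0.3  0.3  0.1] gap 28.5
[np.float64(0.003), 0.0002, 0.0001, 0.0011]
```

View pics/w4.png

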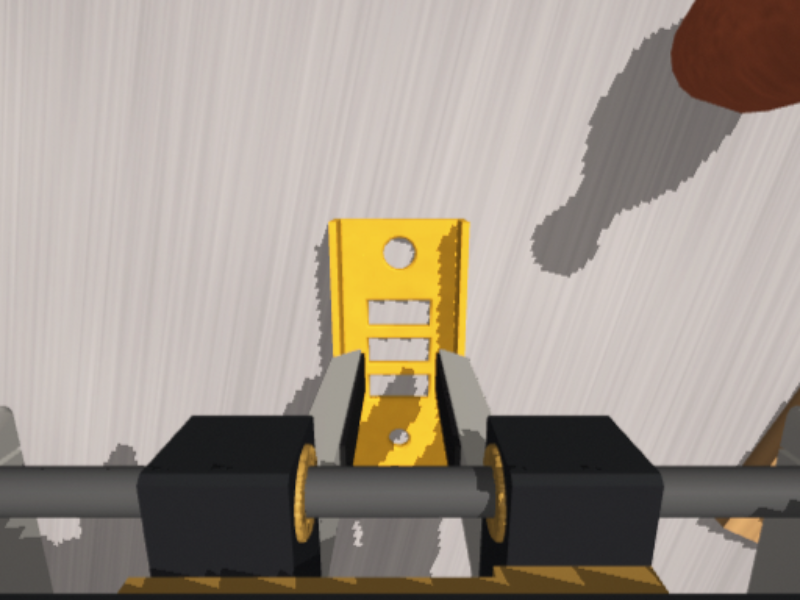

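```bash
python3 - <<'E'
from h import *
c=cams.camera("scene")
for z in (65,85,95,100): print(z,prj(c,(429.5,-290,z)))
crop(c["image"],80,150,90,80,7,"pics/s4.png")
E
```

```text
65 [122.29263318 194.51235453]
85 [121.20671753 189.4285466 ]
95 [120.65615184 186.85102576]
100 [120.37893586 185.55321521]
```

View pics/s4.png

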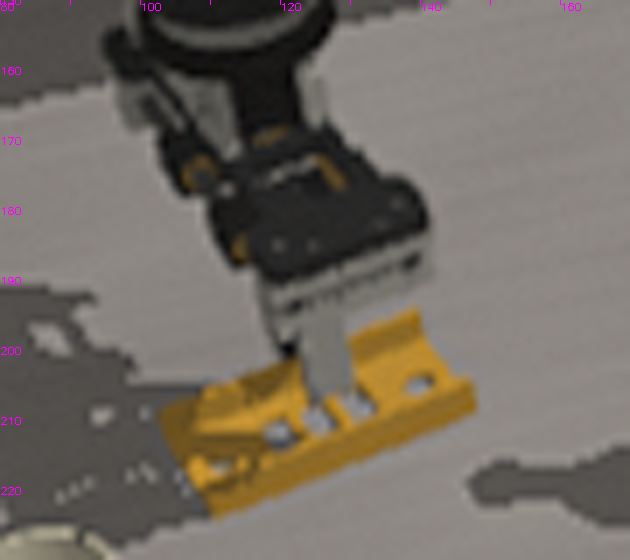

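```bash
python3 - <<'E'
from h import *
c=cams.camera("scene")
y=np.array([np.cos(.23),np.sin(.23),0]); zt=np.array([np.sin(.23),-np.cos(.23),0])
for z in (3,20,25,30,35):
  for r in (14,26): print(z,r,[prj(c,np.array([429.6,-290,z])+y*r+zt*s).round(1) for s in (-8,8)])
E
```

```text
3 14 [array([129.9, 211.4]), array([124.9, 213.4])]
3 26 [array([131.6, 213.7]), array([126.6, 215.8])]
20 14 [array([129.1, 207.3]), array([124.1, 209.3])]
20 26 [array([130.7, 209.7]), array([125.7, 211.7])]
25 14 [array([128.8, 206.1]), array([123.8, 208.1])]
25 26 [array([130.5, 208.4]), array([125.4, 210.5])]
30 14 [array([128.6, 204.9]), array([123.5, 206.9])]
30 26 [array([130.2, 207.2]), array([125.2, 209.3])]
35 14 [array([128.3, 203.7]), array([123.3, 205.7])]
35 26 [array([130., 206.]), array([124.9, 208. ])]
```

{"name": "apply_moves", "arguments": {
  "plan": [0,0,0,-0.03,0,0,0,0,0,0,-0.03,0,0,0,0,0,0,0,0,0,0,0,0,0,0,0,0,0,0,0,0,0,0,0,0]
}}

```text
clock: 5.95
eef_pos: [429.2, -289.7, 62.1]
eef_rot: [-2.456, 1.569, 2.489]
wrist_force: [-0.4, -0.1, -0.4]
finger_gap: 0.7
```

```bash
python3 - <<'E'
from h import *
plan((430,-291,3),.23,1)
s=readout.read_state();c=cams.camera("wrist")
cv2.imwrite("pics/w5.png",cv2.resize(c["image"][:,:,::-1],(800,600)))
c=cams.camera("scene")
crop(c["image"],80,130,90,80,7,"pics/s5.png")
for z in (63,83,93): print(z,prj(c,(429.6,-290,z)))
E
```

```text
at [ 429.2 -289.7   62.1] phi 0.233 tilt [-0.001  0.001 -1.   ] clk 5.95 F [-0.4 -0.1 -0.4] gap 0.7
[np.float64(0.003), 0.0591, 0.0004, 0.0014]
63 [122.40620368 195.03700415]
83 [121.32230072 189.96255343]
93 [120.7727622  187.38980824]
```

View pics/w5.png

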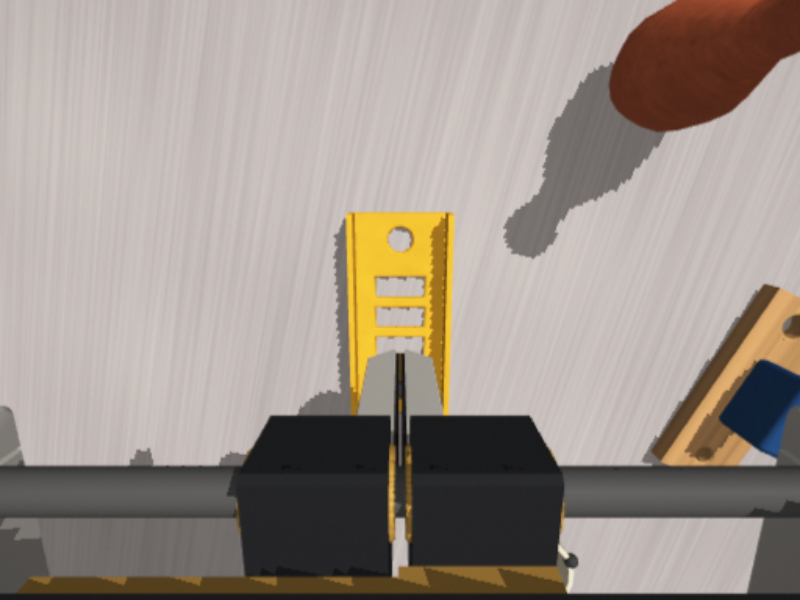

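View pics/s5.png

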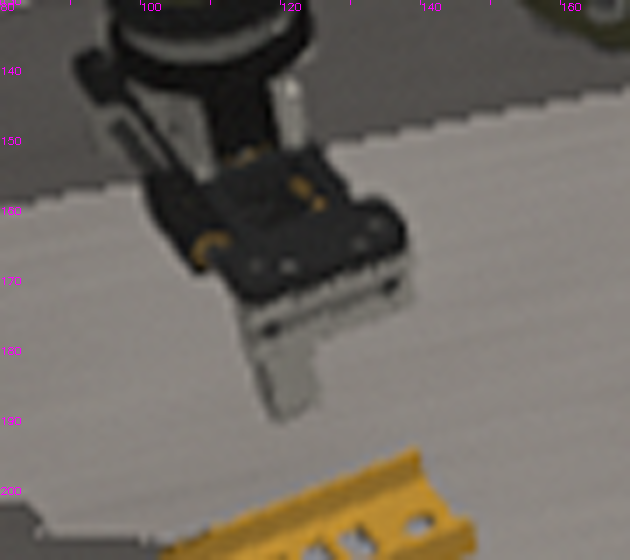

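The shut tips look some 22–29 mm behind the reported TCP, in both the scene and wrist views. The fingers also passed over the 20 mm flanges at TCP z = 3. So I need to go lower, in small steps and watching the wrist force.

{"name": "apply_moves", "arguments": {
  "plan": [0,0,0,0,0,0,80,0,0,0,0,0,0,80,0,0,0,0,0,0,80,0,0,0,0.02,0,0,80,0,0,0,0.01,0,0,80]
}}

```text
clock: 6.68
eef_pos: [429.4, -289.8, 32.4]
eef_rot: [-2.502, 1.57, 2.443]
wrist_force: [0.0, 0.9, -0.2]
finger_gap: 47.1
```

{"name": "apply_moves", "arguments": {
  "plan": [0,0,0,0.015,0,0,80,0,0,0,0.015,0,0,80,0,0,0,0,0,0,80]
}}

```text
clock: 7.05
eef_pos: [429.1, -289.6, 1.9]
eef_rot: [-2.465, 1.569, 2.48]
wrist_force: [-0.2, 0.5, 0.0]
finger_gap: 74.3
```

{"name": "apply_moves", "arguments": {
  "plan": [0,0,0,0.006,0,0,80,0,0,0,0,0,0,80]
}}

```text
clock: 7.3
eef_pos: [429.6, -290.0, -3.0]
eef_rot: [-2.339, 1.571, 2.606]
wrist_force: [-0.5, -0.4, -0.2]
finger_gap: 74.9
```

```bash
python3 - <<'E'
from h import *
plan((430,-291,3),.23,1)
s=readout.read_state();c=cams.camera("wrist")
cv2.imwrite("pics/w6.png",cv2.resize(c["image"][:,:,::-1],(800,600)))
c=cams.camera("scene")
crop(c["image"],80,150,90,80,7,"pics/s6.png")
E
```

```text
at [ 429.6 -290.    -3. ] phi 0.233 tilt [-0.  0. -1.] clk 7.3 F [-0.5 -0.4 -0.2] gap 74.9
[np.float64(0.003), -0.006, 0.0001, 0.0011]
```

View pics/w6.png

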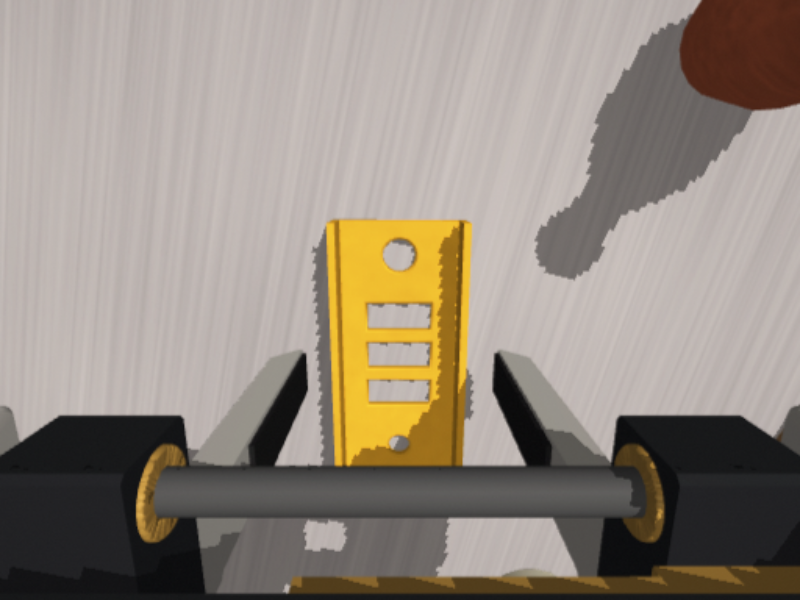

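View pics/s6.png

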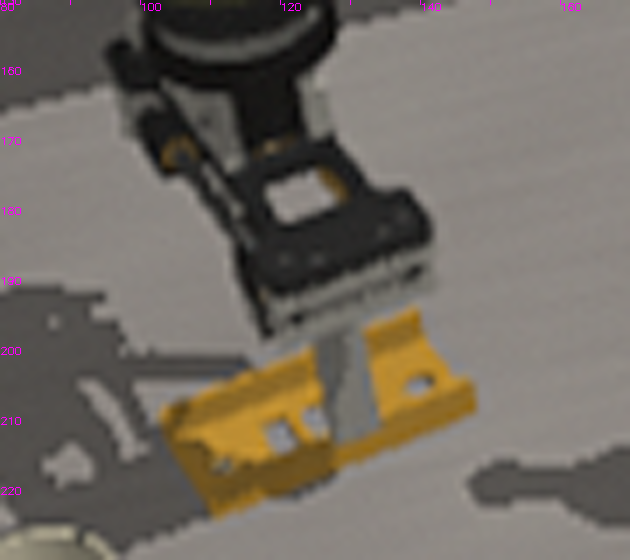

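Tips are still at flange-top height at TCP z = -3, with no force. Continuing down.

{"name": "apply_moves", "arguments": {
  "plan": [0,0,0,0.007,0,0,80,0,0,0,0,0,0,80]
}}

```text
clock: 7.65
eef_pos: [429.4, -289.8, -10.4]
eef_rot: [-2.439, 1.57, 2.507]
wrist_force: [0.1, -0.1, -0.3]
finger_gap: 75.3
```

{"name": "apply_moves", "arguments": {
  "plan": [0,0,0,0.006,0,0,80,0,0,0,0.002,0,0,80,0,0,0,0,0,0,80]
}}

```text
clock: 8.02
eef_pos: [429.6, -289.9, -18.1]
eef_rot: [-2.455, 1.57, 2.491]
wrist_force: [-0.6, -0.4, -0.6]
finger_gap: 75.6
```

{"name": "apply_moves", "arguments": {
  "plan": [0,0,0,0,0,0,50,0,0,0,0,0,0,50,0,0,0,0,0,0,50,0,0,0,0,0,0,50,0,0,0,0,0,0,50],
  "force": 25
}}

```text
clock: 8.65
eef_pos: [429.7, -290.0, -17.8]
eef_rot: [0.772, 1.571, -0.566]
wrist_force: [-0.9, 0.1, 1.4]
finger_gap: 55.9
```

```bash
python3 - <<'E'
from h import *
plan((430,-291,3),.23,1)
c=cams.camera("scene")
crop(c["image"],80,150,90,80,7,"pics/s7.png")
E
```

```text
at [ 429.7 -290.   -17.8] phi 0.233 tilt [ 0. -0. -1.] clk 8.65 F [-0.9  0.1  1.4] gap 55.9
[np.float64(0.0029), -0.0208, 0.0001, 0.001]
```

View pics/s7.png

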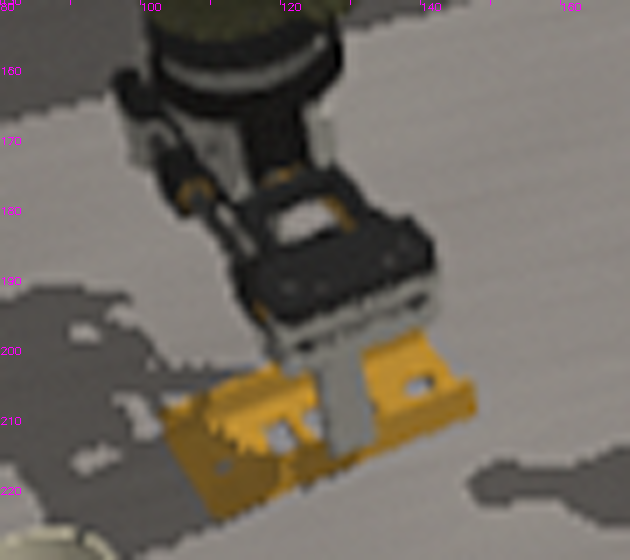

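{"name": "apply_moves", "arguments": {
  "plan": [0,0,0,-0.01,0,0,50,0,0,0,-0.03,0,0,50,0,0,0,-0.05,0,0,50,0,0,0,-0.05,0,0,50,0,0,0,-0.01,0,0,50]
}}

```text
clock: 9.32
eef_pos: [430.6, -290.7, 135.7]
eef_rot: [0.673, 1.565, -0.665]
wrist_force: [-0.2, 0.6, -1.6]
finger_gap: 55.5
```

```bash
python3 - <<'E'
from h import *
s=readout.read_state();c=cams.camera("wrist")
cv2.imwrite("pics/w8.png",cv2.resize(c["image"][:,:,::-1],(800,600)))
plan((473,14.5,130),-.125,8)
E
```

```text
at [ 430.4 -290.5  134.8] phi 0.233 tilt [ 0.003 -0.002 -1.   ] clk 9.38 F [ 0.9  0.1 -0.9] gap 55.7
[np.float64(0.0448), 0.0006, 0.014, -0.0359]
[np.float64(0.0448), 0.0006, 0.0124, -0.0365]
[np.float64(0.0448), 0.0006, 0.0107, -0.037]
[np.float64(0.0448), 0.0006, 0.0091, -0.0374]
[np.float64(0.0448), 0.0006, 0.0074, -0.0378]
[np.float64(0.0448), 0.0006, 0.0057, -0.0381]
[np.float64(0.0448), 0.0006, 0.004, -0.0383]
[np.float64(0.0448), 0.0006, 0.0023, -0.0384]
```

View pics/w8.png

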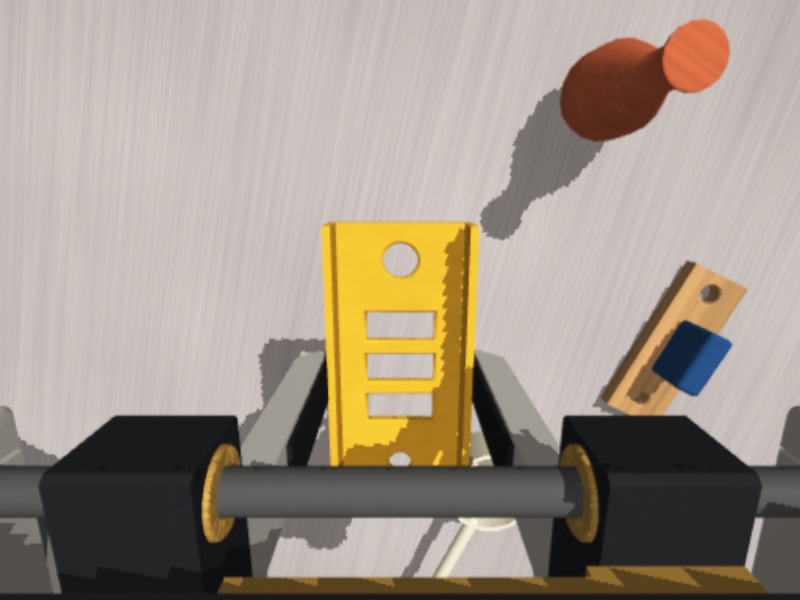

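The stencil is held level: large hole at (401,260), small hole at (400,459). Moving to hover over the jig.

{"name": "apply_moves", "arguments": {
  "plan": [0.0448,0,0,0,0.014,-0.0359,50,0.0448,0,0,0,0.0124,-0.0365,50,0.0448,0,0,0,0.0107,-0.037,50,0.0448,0,0,0,0.0091,-0.0374,50,0.0448,0,0,0,0.0074,-0.0378,50]
}}

```text
clock: 10.0
eef_pos: [455.6, -97.8, 130.6]
eef_rot: [-1.875, 1.568, 2.845]
wrist_force: [-0.6, -0.7, -1.4]
finger_gap: 55.7
```

{"name": "apply_moves", "arguments": {
  "plan": [0.0448,0,0,0,0.0057,-0.0381,50,0.0448,0,0,0,0.004,-0.0383,50,0.0448,0,0,0,0.0023,-0.0384,50,0,0,0,0,0,0,50,0,0,0,0,0,0,50]
}}

```text
clock: 10.62
eef_pos: [471.9, 14.8, 131.2]
eef_rot: [-1.393, 1.569, -3.089]
wrist_force: [0.1, -0.4, 0.5]
finger_gap: 55.5
```

```bash
python3 - <<'E'
from h import *
plan((473,14.5,130),-.125,1)
s=readout.read_state();c=cams.camera("wrist")
cv2.imwrite("pics/w9.png",cv2.resize(c["image"][:,:,::-1],(800,600)))
E
```

```text
at [471.9  14.8 131.2] phi -0.125 tilt [-0.002 -0.    -1.   ] clk 10.62 F [ 0.1 -0.4  0.5] gap 55.5
[np.float64(0.0003), 0.0012, 0.0011, 0.0001]
```

View pics/w9.png

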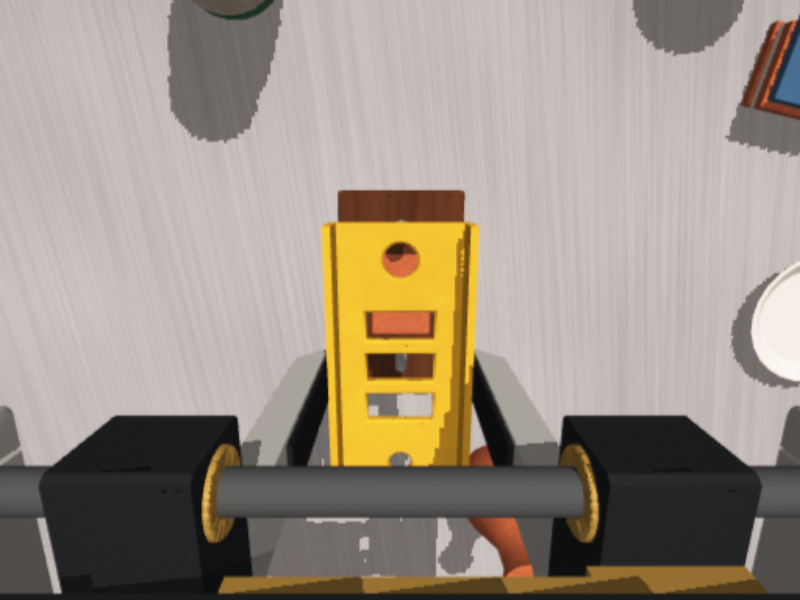

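```bash
python3 - <<'E'
from h import *
s=readout.read_state();c=cams.camera("wrist")
crop(c["image"],205,115,110,85,7,"pics/w9a.png")
crop(c["image"],205,200,110,100,7,"pics/w9b.png")
E
```

```text
(no output)
```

View pics/w9a.png

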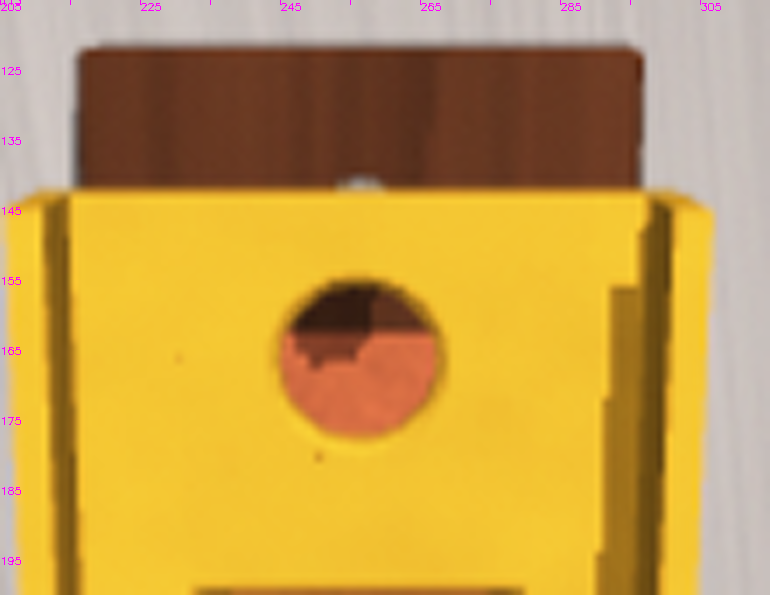

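View pics/w9b.png

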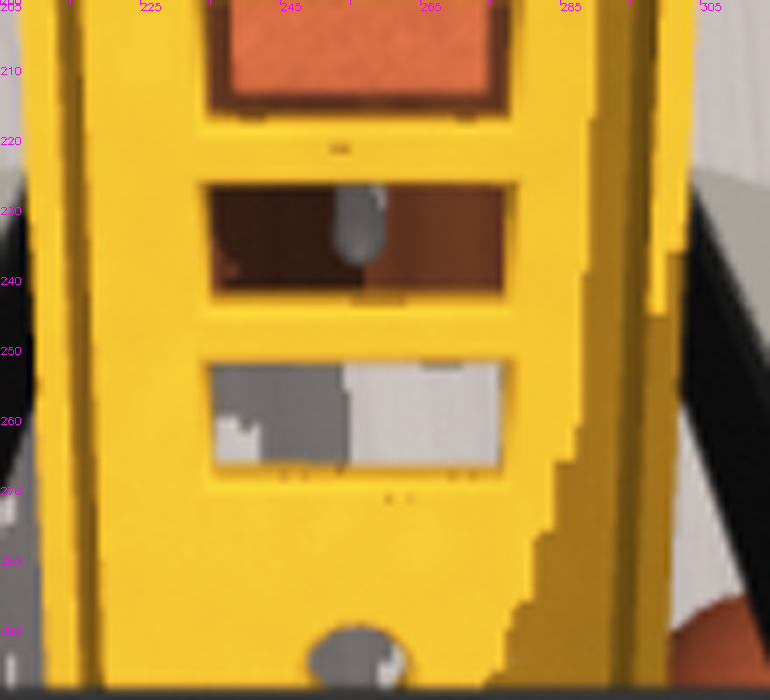

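```bash
python3 - <<'E'
from h import *
s,M,ph=cur();c=cams.camera("wrist")
zt=s["eef_pos"][2]+21.8
def t(P): return (M.T@(P-s["eef_pos"])).round(1)
print("holes tool",t(unp(c,(256,166),zt,s)),t(unp(c,(255.7,295.3),zt,s)))
print("small pin foot",unp(c,(256,233.3),18,s).round(1),t(unp(c,(256,233.3),18,s)))
for uv in [(216,121.8),(296.3,121.8)]: print("jig corner",unp(c,uv,18,s).round(1),t(unp(c,uv,18,s)))
E
```

```text
holes tool [-21.8  -0.5 -45.3] [-21.8  -0.7  44.3]
small pin foot [465.  -36.8  18. ] [113.6  -0.6  51.6]
jig corner [439.6  89.2  18. ] [113.6 -41.6 -70.2]
jig corner [521.3  78.8  18. ] [113.5  40.7 -70.2]
```

```bash
python3 - <<'E'
from h import *
s,M,ph=cur();c=cams.camera("wrist")
def t(P): return (M.T@(P-s["eef_pos"])).round(1)
for uv in [(256,235),(256,236)]: print("small pin top",unp(c,uv,44,s).round(1),t(unp(c,uv,44,s)))
print("big pin ~top far edge",t(unp(c,(256.2,141),44,s)))
E
```

```text
small pin top [466.2 -28.7  44. ] [87.8 -0.6 43.4]
small pin top [466.1 -29.8  44. ] [87.8 -0.6 44.6]
big pin ~top far edge [ 87.8  -0.4 -52.6]
```

The stencil's holes agree with the pins to about 0.5 mm in the tool frame. Descending in stages.

{"name": "apply_moves", "arguments": {
  "plan": [0,0,0,0.03,0,0,50,0,0,0,0.03,0,0,50,0,0,0,0.025,0,0,50,0,0,0,0.011,0,0,50,0,0,0,0,0,0,50]
}}

```text
clock: 11.45
eef_pos: [472.4, 14.8, 36.0]
eef_rot: [-1.523, 1.57, 3.064]
wrist_force: [0.1, -0.0, -1.0]
finger_gap: 55.5
```

```bash
python3 - <<'E'
from h import *
plan((473,14.5,130),-.125,1)
s=readout.read_state();c=cams.camera("wrist")
crop(c["image"],205,110,110,85,7,"pics/w10a.png")
crop(c["image"],205,195,110,105,7,"pics/w10b.png")
E
```

```text
at [472.4  14.8  36. ] phi -0.126 tilt [-0.001  0.    -1.   ] clk 11.45 F [ 0.1 -0.  -1. ] gap 55.5
[np.float64(-0.0009), -0.094, 0.0006, 0.0003]
```

View pics/w10a.png

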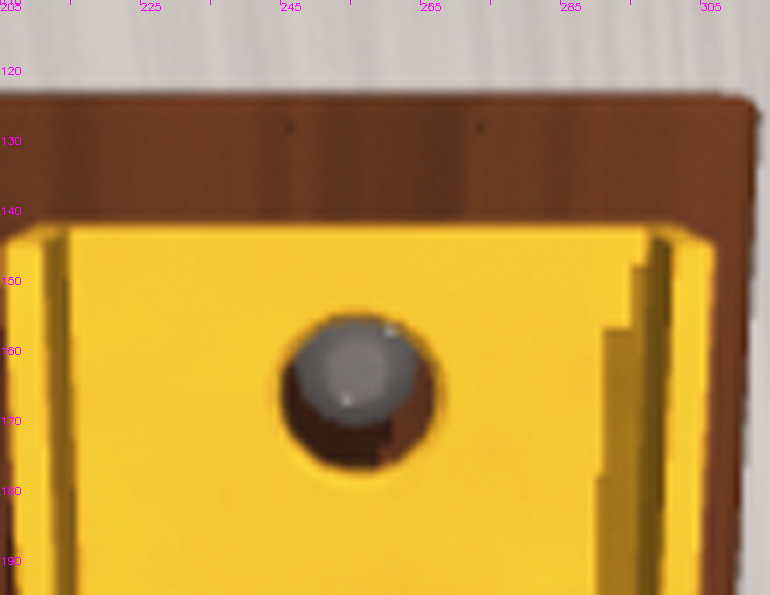

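View pics/w10b.png

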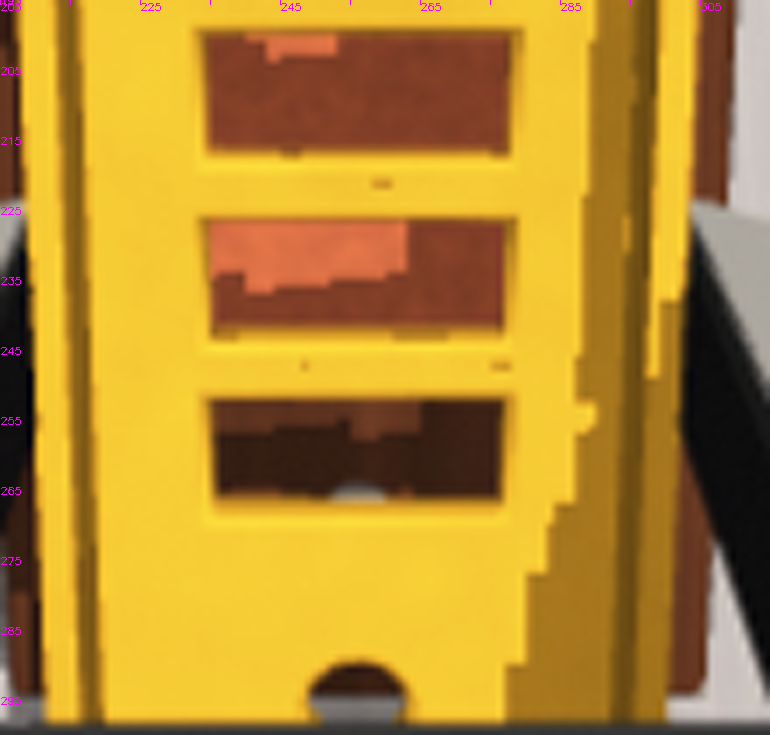

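```bash
python3 - <<'E'
from h import *
s,M,ph=cur();c=cams.camera("wrist")
def t(P): return (M.T@(P-s["eef_pos"])).round(2)
print(t(unp(c,(255.7,162.7),44,s)), "hole",t(unp(c,(256.1,166.3),s["eef_pos"][2]+21.8,s)))
E
```

```text
[ -7.3   -0.7  -45.25] hole [-21.8   -0.43 -45.08]
```

Aligned to within 0.3 mm. Lowering onto the pins, watching the force.

{"name": "apply_moves", "arguments": {
  "plan": [0,0,0,0.01,0,0,50,0,0,0,0.006,0,0,50,0,0,0,0.005,0,0,50,0,0,0,0.004,0,0,50,0,0,0,0,0,0,50]
}}

```text
clock: 12.18
eef_pos: [472.4, 15.1, 10.9]
eef_rot: [-1.518, 1.57, 3.069]
wrist_force: [1.1, 0.3, -2.2]
finger_gap: 55.4
```

{"name": "apply_moves", "arguments": {
  "plan": [0,0,0,0.004,0,0,50,0,0,0,0.003,0,0,50,0,0,0,0.002,0,0,50,0,0,0,0,0,0,50]
}}

```text
clock: 12.68
eef_pos: [472.4, 15.1, 2.0]
eef_rot: [-1.426, 1.571, -3.122]
wrist_force: [-0.7, 0.0, -1.7]
finger_gap: 55.6
```

{"name": "apply_moves", "arguments": {
  "plan": [0,0,0,0.001,0,0,50,0,0,0,0.001,0,0,50,0,0,0,0,0,0,50]
}}

```text
clock: 13.05
eef_pos: [472.6, 15.1, 0.2]
eef_rot: [1.527, 1.571, -0.169]
wrist_force: [-0.6, 0.1, 1.0]
finger_gap: 55.8
```

{"name": "apply_moves", "arguments": {
  "plan": [0,0,0,0.001,0,0,50,0,0,0,0,0,0,50]
}}

```text
clock: 13.3
eef_pos: [472.6, 15.1, 0.2]
eef_rot: [1.406, 1.571, -0.29]
wrist_force: [-8.2, 0.4, 17.2]
finger_gap: 55.6
```

Contact at TCP z ≈ 0.2, exactly the expected home height (17 N). Releasing.

{"name": "apply_moves", "arguments": {
  "plan": [0,0,0,-0.0005,0,0,80,0,0,0,0,0,0,80,0,0,0,0,0,0,80,0,0,0,-0.005,0,0,80,0,0,0,-0.03,0,0,80]
}}

```text
clock: 13.92
eef_pos: [471.5, 15.1, 34.1]
eef_rot: [-1.495, 1.568, 3.092]
wrist_force: [0.7, 0.1, -0.3]
finger_gap: 75.0
```

{"name": "apply_moves", "arguments": {
  "plan": [0,0,0,-0.04,0,0,80,0,0,0,-0.05,0,0,80,0,0,0,-0.03,0,0,80,0,0,0,0,0,0,80]
}}

```text
clock: 14.42
eef_pos: [473.5, 15.1, 156.8]
eef_rot: [1.653, 1.567, -0.043]
wrist_force: [0.9, -0.1, -0.7]
finger_gap: 75.4
```

```bash
python3 - <<'E'
from h import *
s=readout.read_state();c=cams.camera("wrist")
cv2.imwrite("pics/w11.png",cv2.resize(c["image"][:,:,::-1],(800,600)))
crop(c["image"],205,130,110,130,5,"pics/w11b.png")
plan((640,-287,160),-.225,10)
E
```

```text
at [472.7  15.1 155.1] phi -0.125 tilt [ 0.001 -0.    -1.   ] clk 14.47 F [0.1 0.5 0.2] gap 75.3
[np.float64(0.01), -0.0005, 0.0204, 0.0279]
[np.float64(0.01), -0.0005, 0.0207, 0.0277]
[np.float64(0.01), -0.0005, 0.0209, 0.0275]
[np.float64(0.01), -0.0005, 0.0212, 0.0273]
[np.float64(0.01), -0.0005, 0.0215, 0.027]
[np.float64(0.01), -0.0005, 0.0217, 0.0268]
[np.float64(0.01), -0.0005, 0.022, 0.0266]
[np.float64(0.01), -0.0005, 0.0223, 0.0264]
[np.float64(0.01), -0.0005, 0.0225, 0.0262]
[np.float64(0.01), -0.0005, 0.0228, 0.0259]
```

View pics/w11.png

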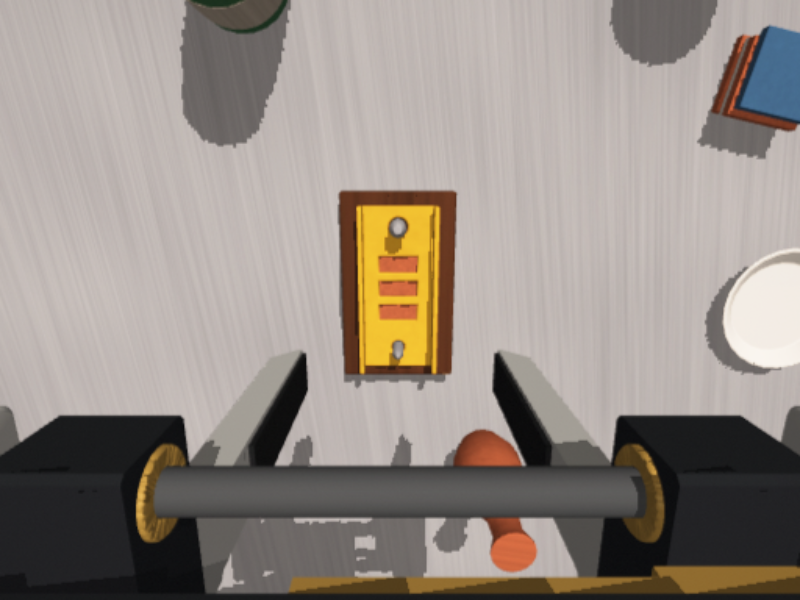

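View pics/w11b.png

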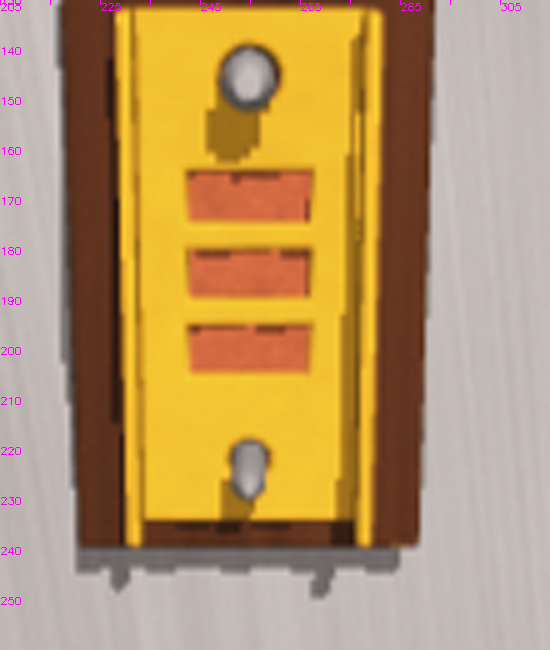

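The stencil is seated with both pins through it at (398,227) and (398,348). Now to the lid, passing over the vase with 60 mm to spare.

{"name": "apply_moves", "arguments": {
  "plan": [0.01,0,0,0,0.0204,0.0279,70,0.01,0,0,0,0.0207,0.0277,70,0.01,0,0,0,0.0209,0.0275,70,0.01,0,0,0,0.0212,0.0273,70,0.01,0,0,0,0.0215,0.027,70]
}}

```text
clock: 15.1
eef_pos: [556.1, -136.9, 152.9]
eef_rot: [-1.701, 1.568, 2.836]
wrist_force: [-0.2, -0.0, -0.6]
finger_gap: 65.6
```

{"name": "apply_moves", "arguments": {
  "plan": [0.01,0,0,0,0.0217,0.0268,70,0.01,0,0,0,0.022,0.0266,70,0.01,0,0,0,0.0223,0.0264,70,0.01,0,0,0,0.0225,0.0262,70,0.01,0,0,0,0.0228,0.0259,70]
}}

```text
clock: 15.72
eef_pos: [639.7, -287.8, 152.5]
eef_rot: [-1.835, 1.568, 2.652]
wrist_force: [-0.5, -0.0, 0.1]
finger_gap: 65.4
```

{"name": "apply_moves", "arguments": {
  "plan": [0,0,0,0.04,0,0,70,0,0,0,0.02,0,0,70,0,0,0,0,0,0,70]
}}

```text
clock: 16.1
eef_pos: [638.9, -286.3, 92.5]
eef_rot: [-1.826, 1.567, 2.661]
wrist_force: [0.7, -0.6, 0.1]
finger_gap: 65.8
```

```bash
python3 - <<'E'
from h import *
plan((640,-287,160),-.225,1)
s=readout.read_state();c=cams.camera("wrist")
cv2.imwrite("pics/w12.png",cv2.resize(c["image"][:,:,::-1],(800,600)))
crop(c["image"],205,130,110,110,6,"pics/w12b.png")
E
```

```text
at [ 638.9 -286.3   92.5] phi -0.225 tilt [-0.004  0.002 -1.   ] clk 16.1 F [ 0.7 -0.6  0.1] gap 65.8
[np.float64(-0.0001), -0.0675, 0.0013, 0.0005]
```

View pics/w12.png

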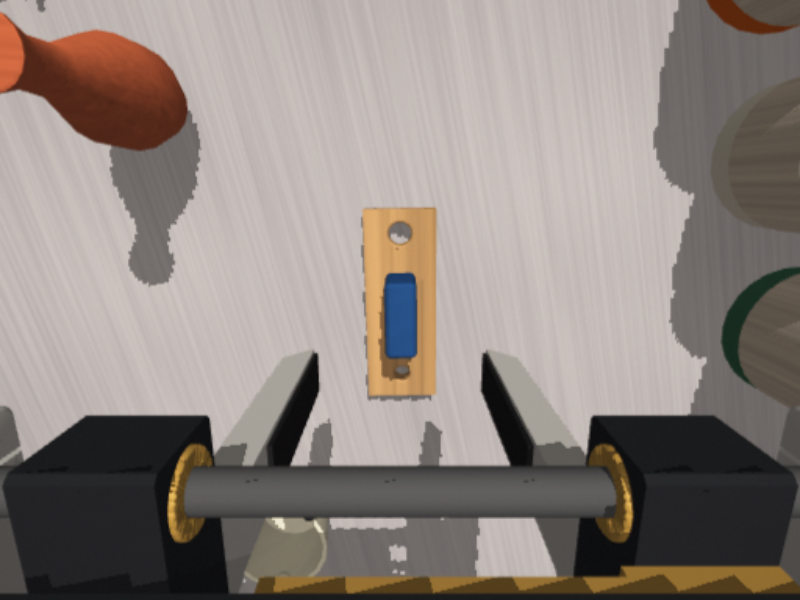

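View pics/w12b.png

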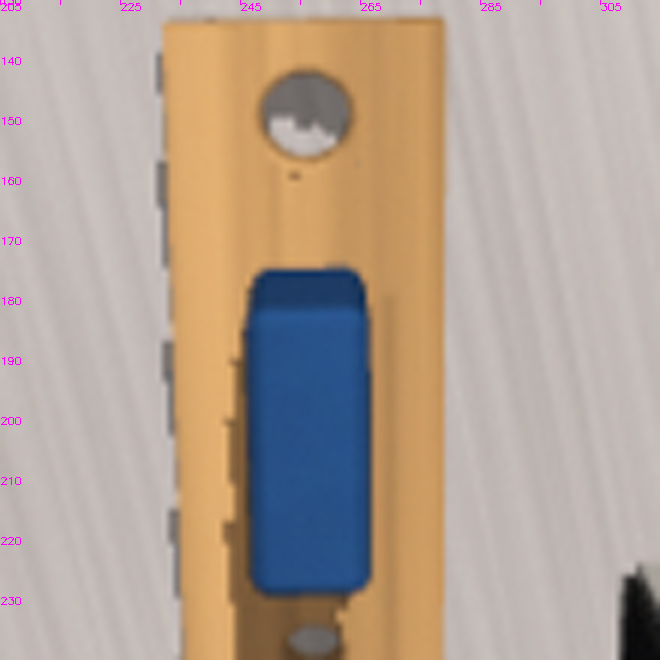

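```bash
python3 - <<'E'
from h import *
s,M,ph=cur();c=cams.camera("wrist")
def t(P): return (M.T@(P-s["eef_pos"])).round(2)
A=unp(c,(255.8,148.7),12,s);B=unp(c,(257,236.5),12,s);d=A-B;m=(A+B)/2
print(A.round(1),B.round(1),m.round(1),np.linalg.norm(d),np.arctan2(-d[0],d[1]),t(m))
for uv in [(246.3,181.3),(265.8,181.3),(266,229),(247,229)]: print(t(unp(c,uv,48,s)))
plan((m[0],m[1],10),-.22,1)
E
```

```text
[ 649.  -241.9   12. ] [ 630.3 -328.7   12. ] [ 639.7 -285.3   12. ] 88.82436806799824 -0.21141340765611905 [82.52 -0.23 -1.33]
[ 46.54  -8.88 -21.64]
[ 46.52   7.73 -21.64]
[46.51  8.25 21.49]
[46.53 -8.61 21.5 ]
at [ 640.1 -286.9   95.7] phi -0.225 tilt [ 0.001 -0.    -1.   ] clk 16.2 F [0.1 0.5 0.9] gap 65.9
[np.float64(-0.005), 0.0857, -0.0008, -0.0015]
```

{"name": "apply_moves", "arguments": {
  "plan": [-0.01,0,0,0.03,0,0,70,0,0,0,0.03,0,0,70,0,0,0,0.025,0,0,70,0,0,0,0.014,0,0,50,0,0,0,0,0,0,30]
}}

```text
clock: 16.82
eef_pos: [639.9, -287.0, -4.1]
eef_rot: [-1.999, 1.571, 2.498]
wrist_force: [0.5, -0.6, 1.1]
finger_gap: 49.3
```

{"name": "apply_moves", "arguments": {
  "plan": [0,0,0,0,0,0,10,0,0,0,0,0,0,10,0,0,0,0,0,0,10,0,0,0,0,0,0,10,0,0,0,0,0,0,10],
  "force": 35
}}

```text
clock: 17.45
eef_pos: [639.9, -287.1, -3.8]
eef_rot: [1.25, 1.57, -0.536]
wrist_force: [-2.4, 0.6, 5.9]
finger_gap: 18.0
```

{"name": "apply_moves", "arguments": {
  "plan": [0,0,0,0,0,0,10]
}}

```text
clock: 17.58
eef_pos: [640.0, -287.2, -3.8]
eef_rot: [1.203, 1.57, -0.583]
wrist_force: [-2.4, 0.0, 6.3]
finger_gap: 17.8
```

{"name": "apply_moves", "arguments": {
  "plan": [0,0,0,-0.01,0,0,10,0,0,0,-0.04,0,0,10,0,0,0,-0.05,0,0,10,0,0,0,-0.05,0,0,10,0,0,0,0,0,0,10]
}}

```text
clock: 18.2
eef_pos: [641.2, -287.8, 150.8]
eef_rot: [1.322, 1.563, -0.465]
wrist_force: [0.9, -0.0, -2.4]
finger_gap: 17.9
```

```bash
python3 - <<'E'
from h import *
s=readout.read_state();c=cams.camera("wrist")
cv2.imwrite("pics/w13.png",cv2.resize(c["image"][:,:,::-1],(800,600)))
crop(c["image"],205,120,110,120,6,"pics/w13b.png")
plan((472.6,15.1,147),-.126,10)
E
```

```text
at [ 640.2 -287.3  147.3] phi -0.215 tilt [ 0.003 -0.001 -1.   ] clk 18.25 F [ 0.5  0.1 -3.5] gap 17.9
[np.float64(-0.0089), 0.0, -0.0228, -0.026]
[np.float64(-0.0089), 0.0, -0.0226, -0.0262]
[np.float64(-0.0089), 0.0, -0.0224, -0.0264]
[np.float64(-0.0089), 0.0, -0.0221, -0.0266]
[np.float64(-0.0089), 0.0, -0.0219, -0.0268]
[np.float64(-0.0089), 0.0, -0.0217, -0.0269]
[np.float64(-0.0089), 0.0, -0.0214, -0.0271]
[np.float64(-0.0089), 0.0, -0.0212, -0.0273]
[np.float64(-0.0089), 0.0, -0.0209, -0.0275]
[np.float64(-0.0089), 0.0, -0.0207, -0.0277]
```

View pics/w13.png

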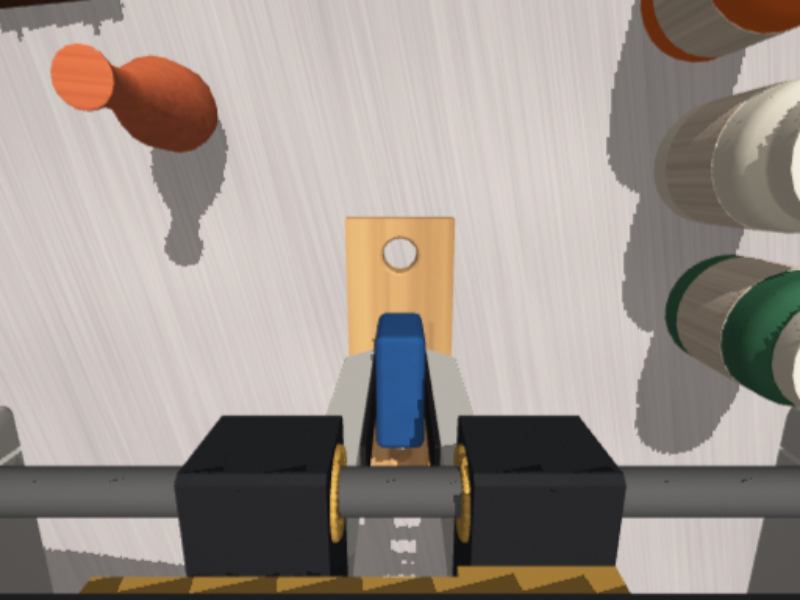

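View pics/w13b.png

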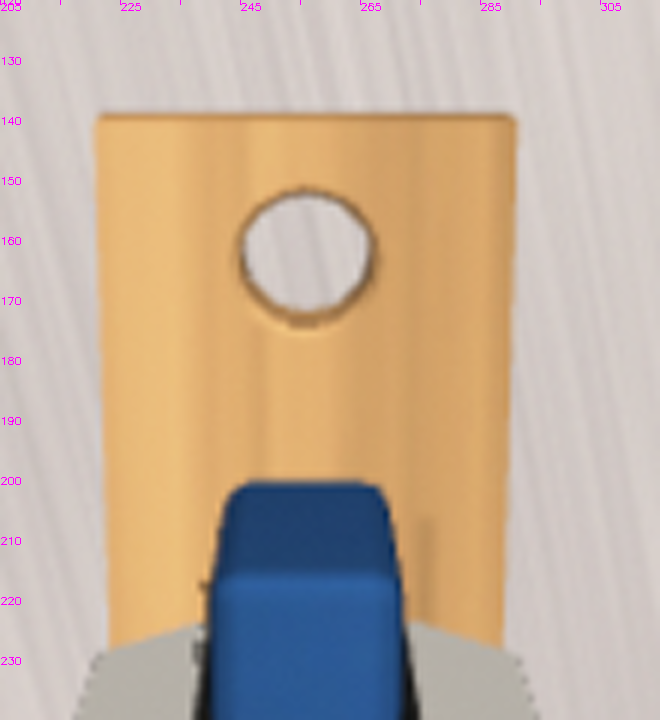

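```bash
python3 - <<'E'
from h import *
s,M,ph=cur();c=cams.camera("wrist")
def t(P): return (M.T@(P-s["eef_pos"])).round(2)
z=s["eef_pos"][2]+15.8
for uv in [(256,162.4),(220.8,139.2),(290.7,139.2),(289,220),(222.5,220)]: print(t(unp(c,uv,z,s)))
E
```

```text
[-15.83  -0.57 -46.58]
[-15.9  -22.41 -61.03]
[-15.79  20.97 -61.02]
[-15.75  21.36  -8.17]
[-15.87 -22.82  -8.19]
```

{"name": "apply_moves", "arguments": {
  "plan": [-0.0089,0,0,0,-0.0228,-0.026,10,-0.0089,0,0,0,-0.0226,-0.0262,10,-0.0089,0,0,0,-0.0224,-0.0264,10,-0.0089,0,0,0,-0.0221,-0.0266,10,-0.0089,0,0,0,-0.0219,-0.0268,10]
}}

```text
clock: 18.92
eef_pos: [554.5, -134.4, 143.7]
eef_rot: [-1.713, 1.567, 2.829]
wrist_force: [0.2, -0.0, -2.8]
finger_gap: 17.7
```

{"name": "apply_moves", "arguments": {
  "plan": [-0.0089,0,0,0,-0.0217,-0.0269,10,-0.0089,0,0,0,-0.0214,-0.0271,10,-0.0089,0,0,0,-0.0212,-0.0273,10,-0.0089,0,0,0,-0.0209,-0.0275,10,-0.0089,0,0,0,-0.0207,-0.0277,10]
}}

```text
clock: 19.55
eef_pos: [470.6, 16.3, 144.0]
eef_rot: [-1.5, 1.568, 3.086]
wrist_force: [0.6, 0.5, -2.4]
finger_gap: 18.2
```

{"name": "apply_moves", "arguments": {
  "plan": [0,0,0,0.04,0,0,10,0,0,0,0.03,0,0,10,0,0,0,0,0,0,10]
}}

```text
clock: 19.92
eef_pos: [470.1, 15.6, 73.0]
eef_rot: [-1.489, 1.565, 3.097]
wrist_force: [-0.0, 0.0, -1.0]
finger_gap: 17.5
```

```bash
python3 - <<'E'
from h import *
plan((472.6,15.1,60),-.126,1)
s=readout.read_state();c=cams.camera("wrist")
crop(c["image"],195,100,120,130,6,"pics/w14b.png")
E
```

```text
at [470.1  15.6  73. ] phi -0.126 tilt [-0.006  0.    -1.   ] clk 19.93 F [-0.  0. -1.] gap 17.5
[np.float64(-0.0003), 0.013, 0.0025, 0.0001]
```

View pics/w14b.png

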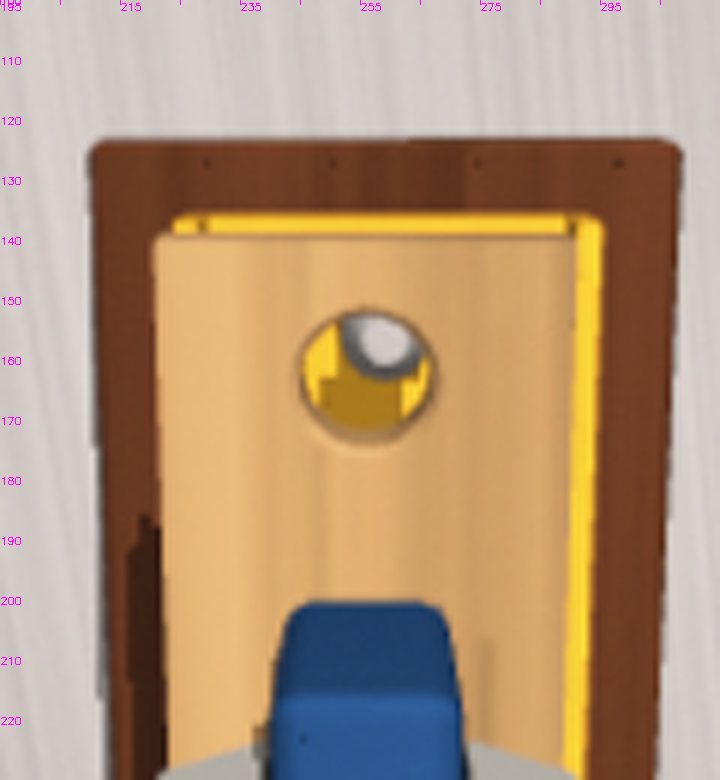

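```bash
python3 - <<'E'
from h import *
s,M,ph=cur();c=cams.camera("wrist")
def t(P): return (M.T@(P-s["eef_pos"])).round(2)
print(s["eef_pos"].round(1),"pin",t(unp(c,(258.4,156.5),44,s)),"hole",t(unp(c,(255.9,162.3),s["eef_pos"][2]+15.8,s)))
E
```

```text
[471.3  15.4  74.7] pin [ 30.73   1.35 -44.73] hole [-15.81  -0.56 -46.7 ]
```

{"name": "apply_moves", "arguments": {
  "plan": [0,0,0,0.01,0.0019,0.0019,10,0,0,0,0.01,0,0,10,0,0,0,0,0,0,10]
}}

```text
clock: 20.4
eef_pos: [473.4, 13.2, 54.9]
eef_rot: [-1.486, 1.569, 3.1]
wrist_force: [-0.5, -0.3, -2.7]
finger_gap: 17.8
```

```bash
python3 - <<'E'
from h import *
s,M,ph=cur();c=cams.camera("wrist")
plan((472.6,13.5,44),-.126,1)
crop(c["image"],195,100,120,130,6,"pics/w15b.png")
E
```

```text
at [473.7  13.3  55.4] phi -0.127 tilt [-0.001  0.    -1.   ] clk 20.45 F [-0.2 -0.2 -2.2] gap 17.5
[np.float64(-0.0005), 0.0114, -0.0011, -0.0001]
```

View pics/w15b.png

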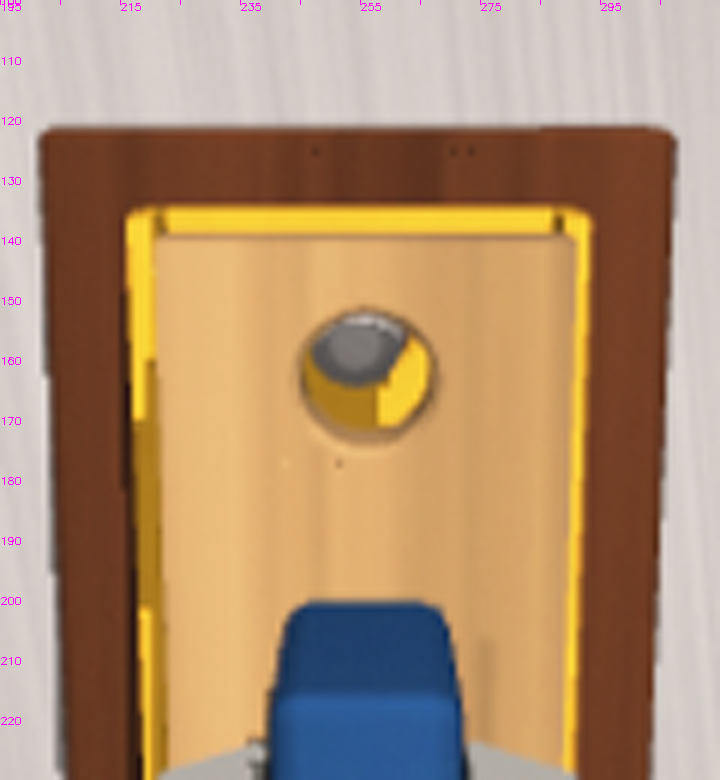

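```bash
python3 - <<'E'
from h import *
s,M,ph=cur();c=cams.camera("wrist")
def t(P): return (M.T@(P-s["eef_pos"])).round(2)
print(s["eef_pos"].round(1),"pin",t(unp(c,(253.8,157.6),44,s)),"hole",t(unp(c,(255.9,162.3),s["eef_pos"][2]+15.8,s)))
E
```

```text
[473.7  13.3  55.4] pin [ 11.4   -2.1  -46.28] hole [-15.8   -0.56 -46.7 ]
```

{"name": "apply_moves", "arguments": {
  "plan": [0,0,0,0.006,-0.0013,0.0,10,0,0,0,0.005,0,0,10,0,0,0,0,0,0,10,0,0,0,0,0,0,10]
}}

```text
clock: 21.0
eef_pos: [472.6, 13.5, 44.7]
eef_rot: [1.326, 1.571, -0.371]
wrist_force: [-0.2, 0.6, -2.6]
finger_gap: 17.5
```

```bash
python3 - <<'E'
from h import *
s,M,ph=cur();c=cams.camera("wrist")
plan((472.6,13.5,44),-.126,1)
crop(c["image"],195,100,120,130,6,"pics/w16b.png")
E
```

```text
at [472.7  13.4  44.8] phi -0.126 tilt [ 0.  0. -1.] clk 21.05 F [-0.9  0.2 -2.4] gap 17.6
[np.float64(-0.0004), 0.0008, -0.0001, -0.0001]
```

View pics/w16b.png

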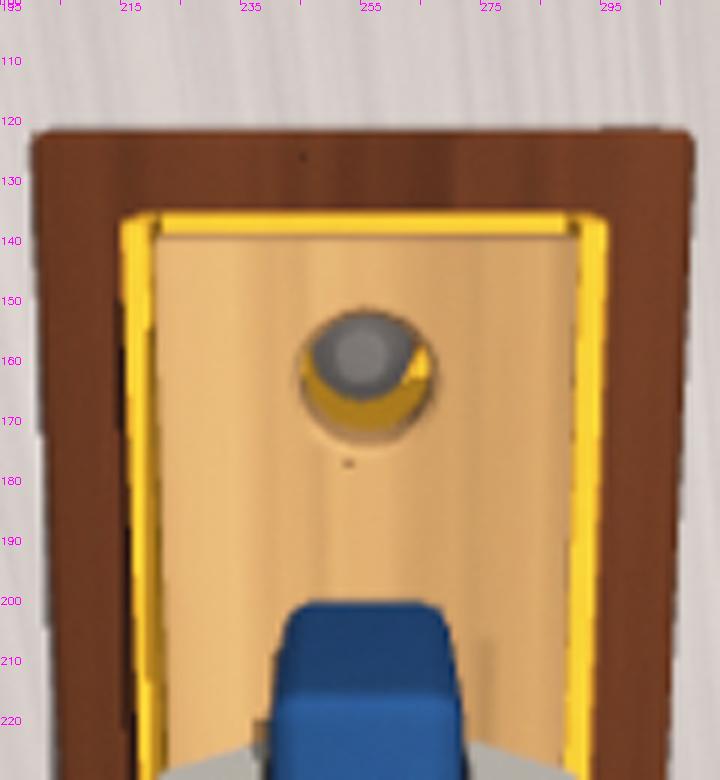

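Well centred (pin at (254.5,159), hole at (256,162), flanges even on both sides). Lowering.

{"name": "apply_moves", "arguments": {
  "plan": [0,0,0,0.005,0,0,10,0,0,0,0.005,0,0,10,0,0,0,0.004,0,0,10,0,0,0,0,0,0,10]
}}

```text
clock: 21.55
eef_pos: [472.4, 13.5, 30.3]
eef_rot: [-1.488, 1.57, 3.098]
wrist_force: [0.2, -0.0, -2.3]
finger_gap: 17.8
```

{"name": "apply_moves", "arguments": {
  "plan": [0,0,0,0.004,0,0,10,0,0,0,0.003,0,0,10,0,0,0,0.003,0,0,10,0,0,0,0,0,0,10]
}}

```text
clock: 22.05
eef_pos: [472.4, 13.5, 20.4]
eef_rot: [-1.508, 1.57, 3.078]
wrist_force: [0.1, -0.4, -2.1]
finger_gap: 17.9
```

{"name": "apply_moves", "arguments": {
  "plan": [0,0,0,0.0015,0,0,10,0,0,0,0.001,0,0,10,0,0,0,0,0,0,10]
}}

```text
clock: 22.42
eef_pos: [472.6, 13.5, 18.2]
eef_rot: [1.685, 1.571, -0.012]
wrist_force: [-1.1, -0.1, -2.1]
finger_gap: 17.5
```

{"name": "apply_moves", "arguments": {
  "plan": [0,0,0,0.001,0,0,10,0,0,0,0,0,0,10]
}}

```text
clock: 22.68
eef_pos: [472.6, 13.4, 18.1]
eef_rot: [1.535, 1.571, -0.162]
wrist_force: [-7.2, -0.0, 14.7]
finger_gap: 18.1
```

Down at TCP z = 18.1 (expected 18.2), contact 15 N. Releasing and lifting.

{"name": "apply_moves", "arguments": {
  "plan": [0,0,0,-0.0007,0,0,50,0,0,0,0,0,0,50,0,0,0,0,0,0,50,0,0,0,0,0,0,50,0,0,0,-0.01,0,0,50]
}}

```text
clock: 23.3
eef_pos: [472.1, 13.5, 27.7]
eef_rot: [-1.491, 1.569, 3.095]
wrist_force: [-0.5, -0.0, 0.6]
finger_gap: 47.1
```

{"name": "apply_moves", "arguments": {
  "plan": [0,0,0,-0.03,0,0,50,0,0,0,-0.05,0,0,50,0,0,0,-0.05,0,0,50,0,0,0,0,0,0,50]
}}

```text
clock: 23.8
eef_pos: [474.2, 13.4, 161.9]
eef_rot: [1.651, 1.564, -0.046]
wrist_force: [-0.6, 0.7, -0.7]
finger_gap: 46.8
```

```bash
python3 - <<'E'
from h import *
s=readout.read_state();c=cams.camera("wrist")
cv2.imwrite("pics/w17.png",cv2.resize(c["image"][:,:,::-1],(800,600)))
c=cams.camera("scene"); crop(c["image"],195,170,70,50,11,"pics/s17.png")
c=cams.camera("scene"); crop(c["image"],300,110,100,85,8,"pics/s17t.png")
E
```

```text
(no output)
```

View pics/w17.png

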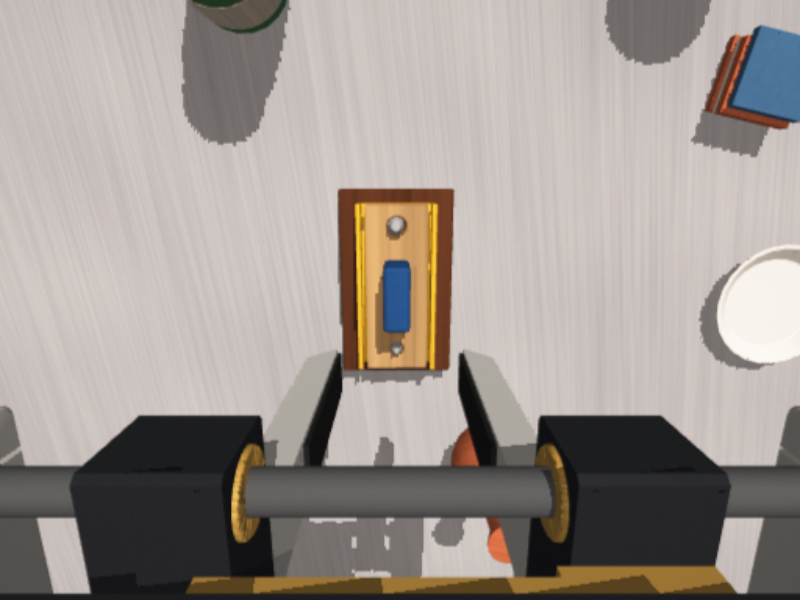

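View pics/s17.png

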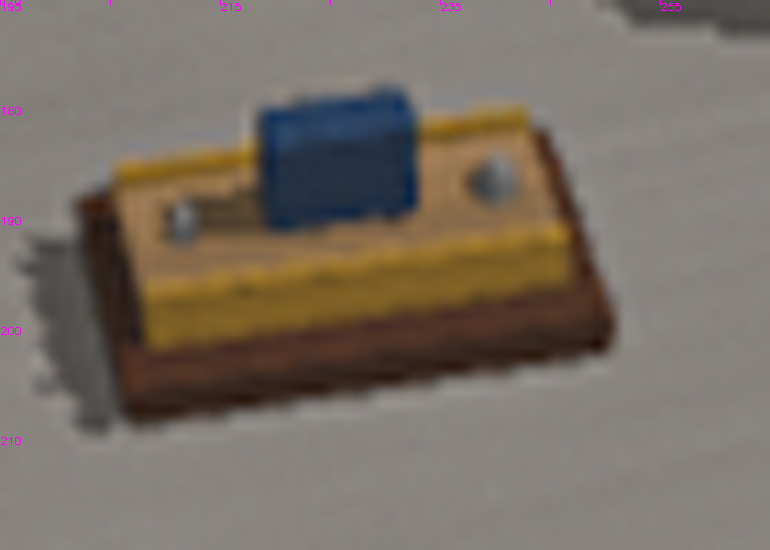

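View pics/s17t.png

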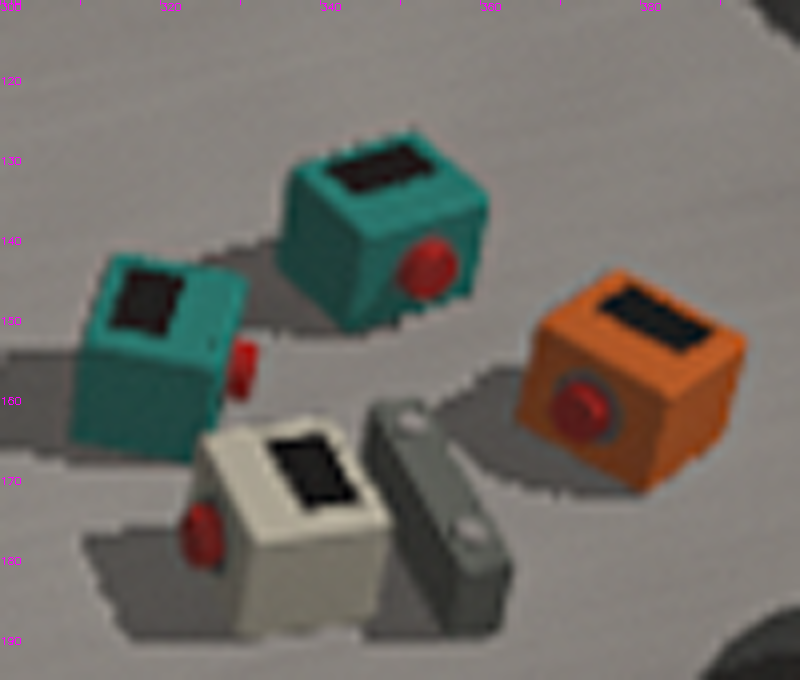

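The lid is home: both pins show at the lid top and it lies level between the flanges. Timer candidates in the scene crop (px): white (336,176), orange (377,160), turquoise (318,155) and (346,140). White is the only one of the right colour, and it stands in front of the grey stop with its button facing away from it. Now checking the approach geometry and the jar's clearance.

```bash
python3 - <<'E'
from h import *
c=cams.camera("top")
crop(c["image"],110,185,105,85,7,"pics/t18.png")
print("jar", unp(c,(301/800*512,399/600*384),100).round(1))
n=np.array([.15,.9887,0])
b=np.array([521.4,329.,0])
p=b-n*45
plan((p[0],p[1],145),-.15,8)
E
```

```text
jar [396.3 232.  100. ]
at [472.   13.5 156.8] phi -0.126 tilt [-0.002  0.    -1.   ] clk 24.0 F [-0.7 -0.3 -0.9] gap 47.2
[np.float64(0.0029), 0.0015, 0.001, -0.0343]
[np.float64(0.0029), 0.0015, 0.0009, -0.0343]
[np.float64(0.0029), 0.0015, 0.0008, -0.0343]
[np.float64(0.0029), 0.0015, 0.0007, -0.0343]
[np.float64(0.0029), 0.0015, 0.0006, -0.0343]
[np.float64(0.0029), 0.0015, 0.0005, -0.0343]
[np.float64(0.0029), 0.0015, 0.0004, -0.0343]
[np.float64(0.0029), 0.0015, 0.0003, -0.0343]
```

View pics/t18.png

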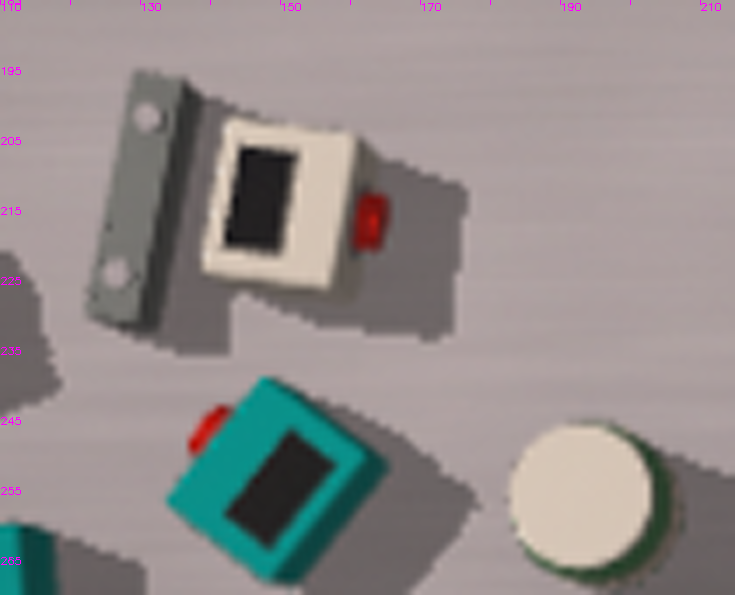

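{"name": "apply_moves", "arguments": {
  "plan": [0.0029,0,0,0.0015,0.001,-0.0366,0,0.0029,0,0,0.0015,0.0009,-0.0366,0,0.0029,0,0,0.0015,0.0008,-0.0366,0,0.0029,0,0,0.0015,0.0007,-0.0366,0,0.0029,0,0,0.0015,0.0006,-0.0366,0]
}}

```text
clock: 24.62
eef_pos: [500.2, 195.4, 148.9]
eef_rot: [-1.129, 1.568, -2.841]
wrist_force: [0.1, -0.3, -0.0]
finger_gap: 1.5
```

{"name": "apply_moves", "arguments": {
  "plan": [0.0029,0,0,0.0015,0.0005,-0.0366,0,0.0029,0,0,0.0015,0.0004,-0.0366,0,0.0029,0,0,0.0015,0.0003,-0.0366,0,0,0,0,0,0,0,0,0,0,0,0,0,0,0]
}}

```text
clock: 25.25
eef_pos: [517.2, 302.2, 144.8]
eef_rot: [-0.868, 1.569, -2.588]
wrist_force: [0.5, -0.2, 0.6]
finger_gap: 0.3
```

```bash
python3 - <<'E'
from h import *
plan((517.7,304.3,-4),-.15,1)
s=readout.read_state();c=cams.camera("wrist")
cv2.imwrite("pics/w19.png",cv2.resize(c["image"][:,:,::-1],(800,600)))
crop(c["image"],190,60,130,140,5,"pics/w19b.png")
E
```

```text
at [517.2 302.2 144.8] phi -0.15 tilt [-0.002 -0.001 -1.   ] clk 25.25 F [ 0.5 -0.2  0.6] gap 0.3
[np.float64(0.0004), 0.1488, 0.0002, -0.0022]
```

View pics/w19.png

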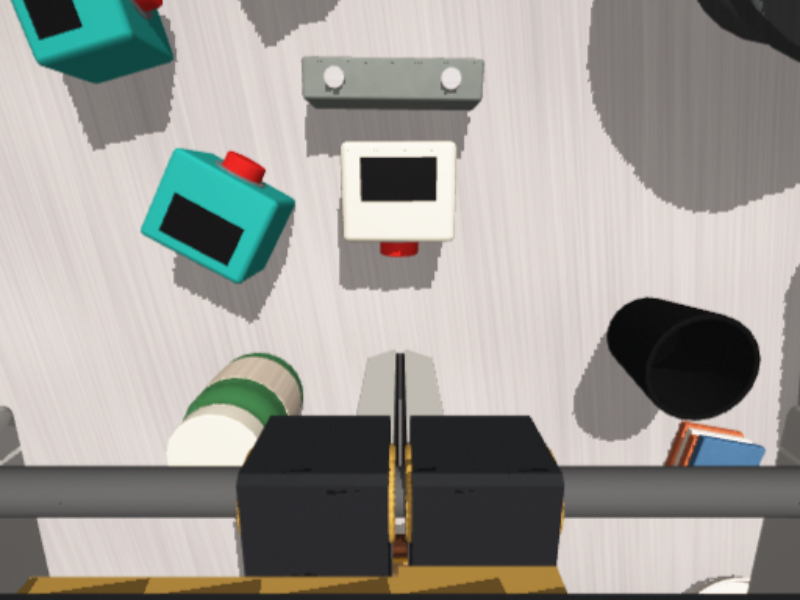

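View pics/w19b.png

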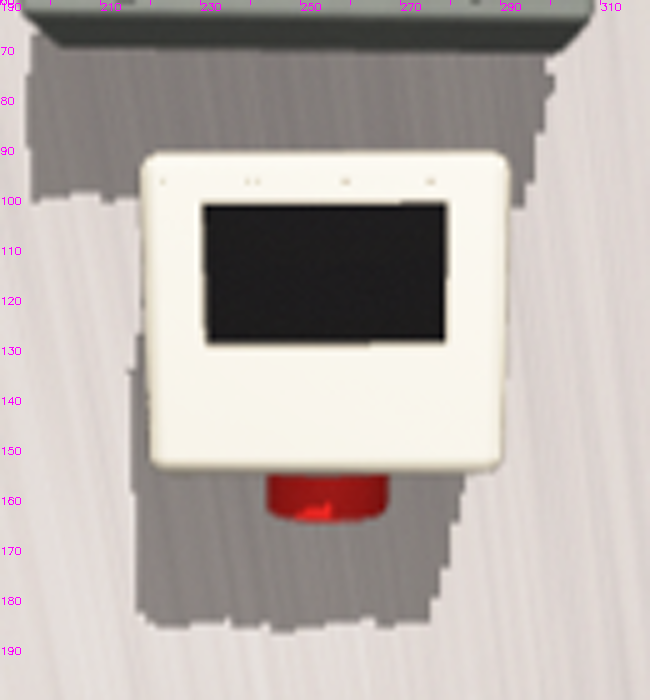

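The white timer and the stop are square to the tool, with the button at (255,163) on the finger seam line. Descending in front of the button.

{"name": "apply_moves", "arguments": {
  "plan": [0,0,0,0.045,0,0,0,0,0,0,0.045,0,0,0,0,0,0,0.035,0,0,0,0,0,0,0.022,0,0,0,0,0,0,0,0,0,0]
}}

```text
clock: 25.92
eef_pos: [516.8, 301.5, -2.4]
eef_rot: [-0.941, 1.568, -2.663]
wrist_force: [-0.9, -0.3, 0.5]
finger_gap: 0.2
```

```bash
python3 - <<'E'
from h import *
plan((517.7,304.3,-4),-.15,1)
s,M,ph=cur();c=cams.camera("wrist")
cv2.imwrite("pics/w20.png",cv2.resize(c["image"][:,:,::-1],(800,600)))
c=cams.camera("scene"); crop(c["image"],290,130,90,75,8,"pics/s20.png")
E
```

```text
at [516.8 301.5  -2.4] phi -0.151 tilt [-0.003 -0.001 -1.   ] clk 25.93 F [-0.9 -0.3  0.5] gap 0.2
[np.float64(-0.0006), 0.0016, 0.0005, -0.0029]
```

View pics/w20.png

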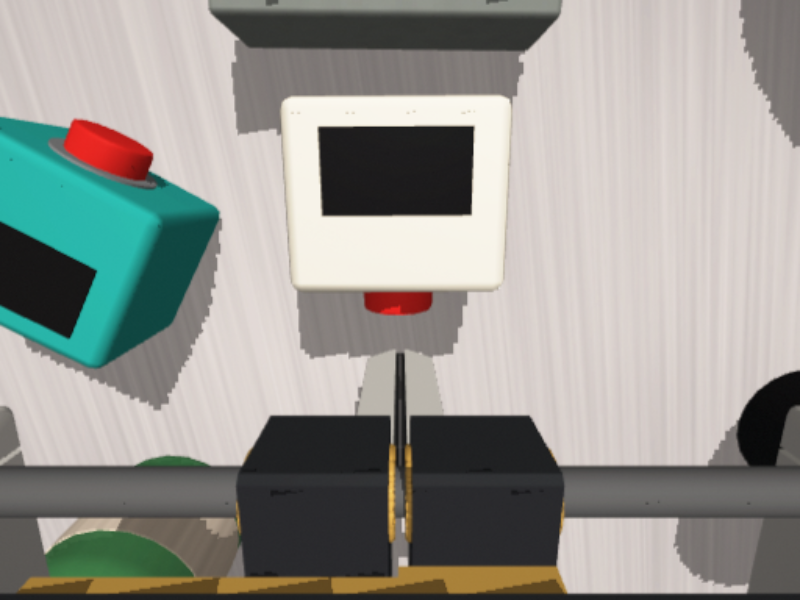

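View pics/s20.png

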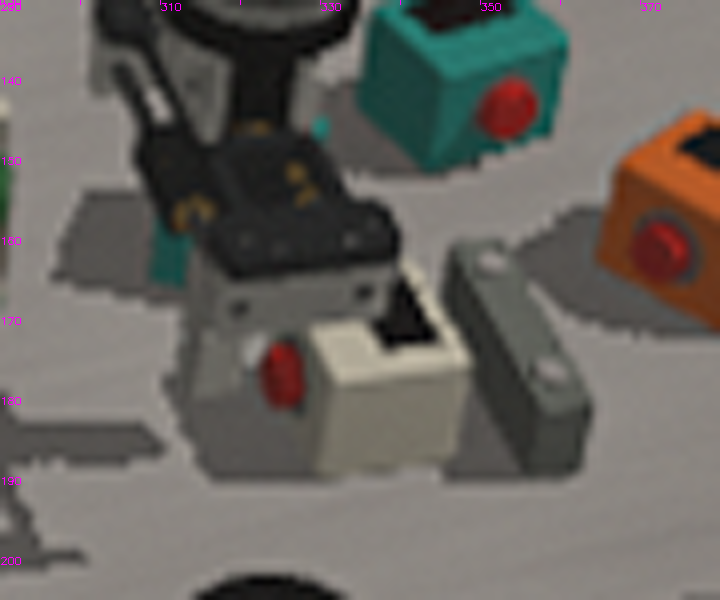

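Tips are about 26 mm behind the TCP by parallax, so at TCP z = -2 they are at z ≈ 24. Lowering to z ≈ 15 so that the finger covers the button's centre, then pushing.

{"name": "apply_moves", "arguments": {
  "plan": [0,0,0,0.009,0,0,0,0,0,0,0,0.0,-0.008,0,0,0,0,0,0,-0.006,0,0,0,0,0,0,0,0]
}}

```text
clock: 26.52
eef_pos: [519.7, 317.3, -10.0]
eef_rot: [2.247, 1.57, 0.528]
wrist_force: [0.7, 0.5, -0.0]
finger_gap: 0.5
```

```bash
python3 - <<'E'
from h import *
plan((517.7,304.3,-4),-.15,1)
s,M,ph=cur();c=cams.camera("wrist")
cv2.imwrite("pics/w21.png",cv2.resize(c["image"][:,:,::-1],(800,600)))
E
```

```text
at [519.7 317.3 -10. ] phi -0.149 tilt [ 0.  0. -1.] clk 26.52 F [ 0.7  0.5 -0. ] gap 0.5
[np.float64(0.0011), -0.006, -0.0001, 0.0132]
```

View pics/w21.png

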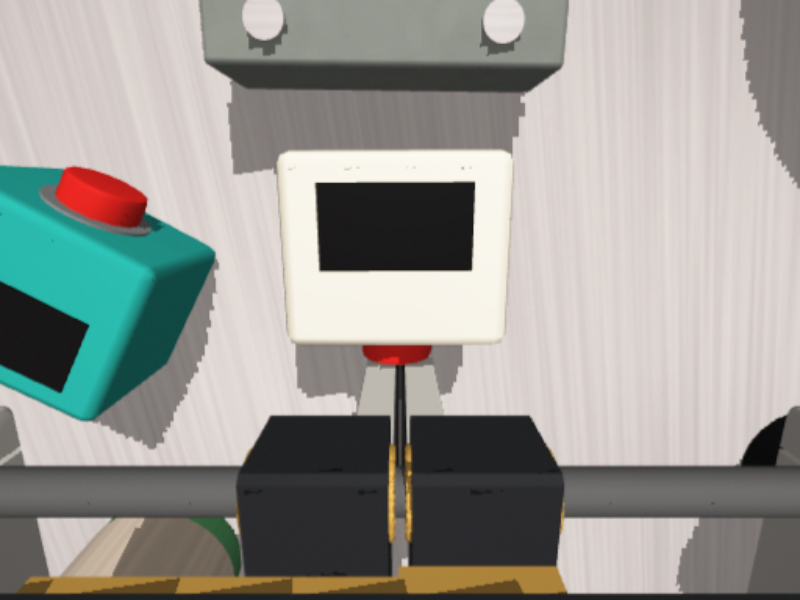

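{"name": "apply_moves", "arguments": {
  "plan": [0,0,0,0,0,-0.003,0,0,0,0,0,0,-0.003,0,0,0,0,0,0,-0.003,0,0,0,0,0,0,-0.003,0,0,0,0,0,0,-0.003,0]
}}

```text
clock: 27.2
eef_pos: [522.0, 331.7, -10.1]
eef_rot: [1.257, 1.571, -0.463]
wrist_force: [0.4, -1.7, 0.7]
finger_gap: 0.2
```

```bash
python3 - <<'E'
from h import *
plan((517.7,304.3,-4),-.15,1)
s,M,ph=cur();c=cams.camera("wrist")
cv2.imwrite("pics/w22.png",cv2.resize(c["image"][:,:,::-1],(800,600)))
E
```

```text
at [522.  331.7 -10.1] phi -0.15 tilt [ 0. -0. -1.] clk 27.2 F [ 0.4 -1.7  0.7] gap 0.2
[np.float64(0.0004), -0.0061, -0.0001, 0.0277]
```

View pics/w22.png

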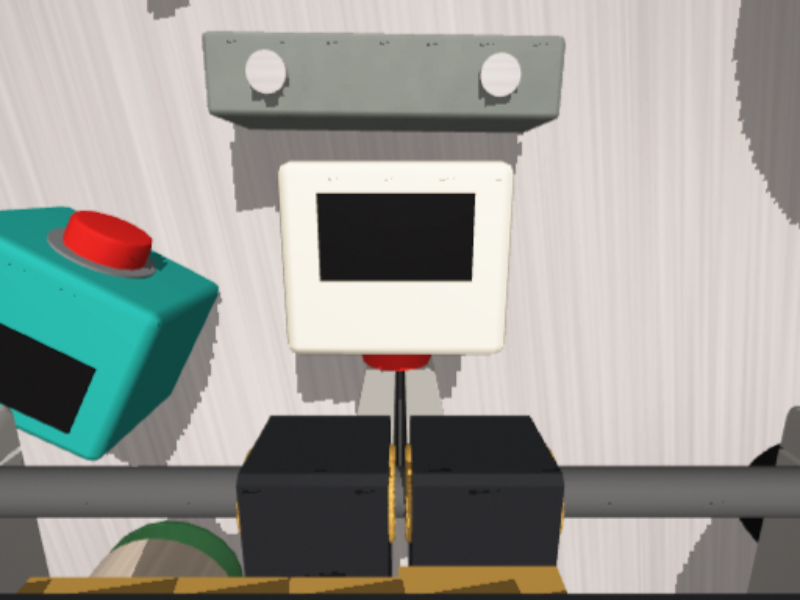

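The timer slides straight towards the stop. Continuing.

{"name": "apply_moves", "arguments": {
  "plan": [0,0,0,0,0,-0.003,0,0,0,0,0,0,-0.003,0,0,0,0,0,0,-0.003,0,0,0,0,0,0,-0.002,0,0,0,0,0,0,-0.001,0]
}}

```text
clock: 27.88
eef_pos: [523.7, 343.5, -10.2]
eef_rot: [-0.921, 1.571, -2.642]
wrist_force: [-0.7, -0.9, 0.8]
finger_gap: 0.3
```

```bash
python3 - <<'E'
from h import *
plan((517.7,304.3,-4),-.15,1)
s,M,ph=cur();c=cams.camera("wrist")
cv2.imwrite("pics/w23.png",cv2.resize(c["image"][:,:,::-1],(800,600)))
E
```

```text
at [523.7 343.5 -10.2] phi -0.15 tilt [-0. -0. -1.] clk 27.88 F [-0.7 -0.9  0.8] gap 0.3
[np.float64(0.0005), -0.0062, -0.0, 0.0396]
```

View pics/w23.png

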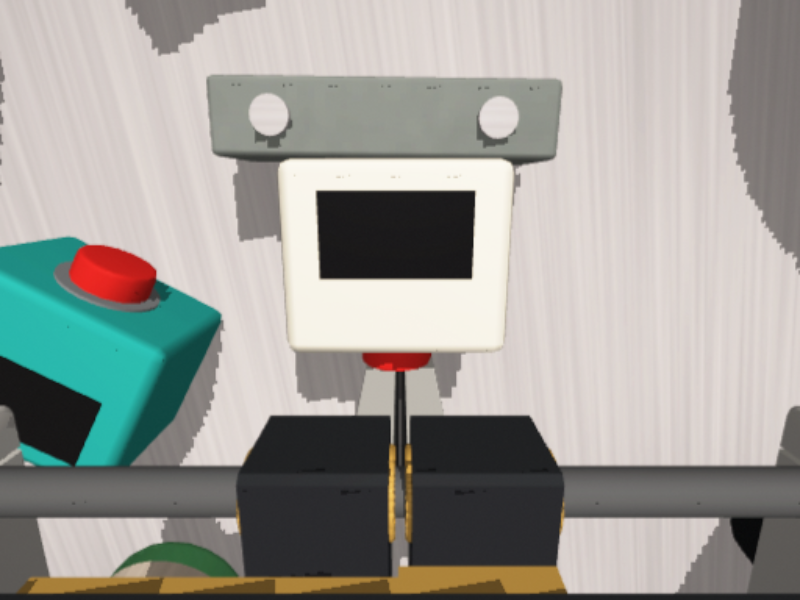

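{"name": "apply_moves", "arguments": {
  "plan": [0,0,0,0,0,-0.002,0,0,0,0,0,0,-0.002,0,0,0,0,0,0,-0.002,0,0,0,0,0,0,0,0]
}}

```text
clock: 28.42
eef_pos: [524.5, 349.2, -10.2]
eef_rot: [-0.598, 1.57, -2.318]
wrist_force: [-2.0, -4.9, 1.1]
finger_gap: 0.8
```

{"name": "apply_moves", "arguments": {
  "plan": [0,0,0,0,0,-0.002,0,0,0,0,0,0,-0.002,0,0,0,0,0,0,0,0]
}}

```text
clock: 28.8
eef_pos: [524.2, 350.4, -10.2]
eef_rot: [-0.485, 1.564, -2.206]
wrist_force: [-10.8, -23.7, 12.6]
finger_gap: 0.7
```

{"name": "apply_moves", "arguments": {
  "plan": [0,0,0,0,0,-0.0015,0,0,0,0,0,0,-0.0015,0,0,0,0,0,0,0,0]
}}

```text
clock: 29.18
eef_pos: [524.1, 350.8, -10.3]
eef_rot: [-0.441, 1.559, -2.162]
wrist_force: [-16.3, -42.4, 22.6]
finger_gap: 0.3
```

Bottomed out (42 N, no further travel). Easing off at once and looking.

{"name": "apply_moves", "arguments": {
  "plan": [0,0,0,0,0,0.003,0]
}}

```text
clock: 29.3
eef_pos: [524.0, 350.2, -10.2]
eef_rot: [-0.562, 1.564, -2.283]
wrist_force: [-9.8, -13.1, 8.9]
finger_gap: 0.5
```

```bash
python3 - <<'E'
from h import *
plan((517.7,304.3,-4),-.15,1)
s,M,ph=cur();c=cams.camera("wrist")
cv2.imwrite("pics/w24.png",cv2.resize(c["image"][:,:,::-1],(800,600)))
E
```

```text
at [524.  350.2 -10.2] phi -0.151 tilt [-0.004 -0.005 -1.   ] clk 29.3 F [ -9.8 -13.1   8.9] gap 0.5
[np.float64(-0.0005), -0.0062, 0.0006, 0.0464]
```

View pics/w24.png

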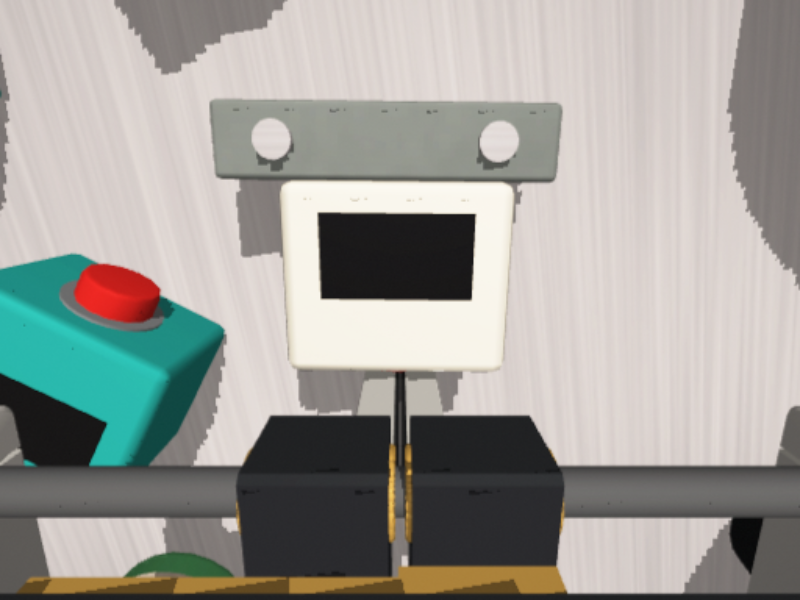

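Button is flush in. Retreating straight back, slowly at first so the sprung button doesn't drag the timer.

{"name": "apply_moves", "arguments": {
  "plan": [0,0,0,0,0,0.002,0,0,0,0,0,0,0.003,0,0,0,0,0,0,0.004,0,0,0,0,0,0,0.01,0,0,0,0,0,0,0.015,0]
}}

```text
clock: 29.98
eef_pos: [520.1, 319.1, -10.0]
eef_rot: [2.362, 1.57, 0.642]
wrist_force: [0.4, 0.0, 0.8]
finger_gap: 0.3
```

{"name": "apply_moves", "arguments": {
  "plan": [0,0,0,0,0,0.01,0,0,0,0,-0.04,0,0,0,0,0,0,-0.05,0,0,0,0,0,0,-0.05,0,0,0,0,0,0,0,0,0,0]
}}

```text
clock: 30.6
eef_pos: [520.2, 310.2, 134.1]
eef_rot: [2.207, 1.563, 0.486]
wrist_force: [0.2, 0.1, 0.4]
finger_gap: 0.3
```

```bash
python3 - <<'E'
from h import *
plan((517.7,304.3,-4),-.15,1)
s,M,ph=cur();c=cams.camera("wrist")
cv2.imwrite("pics/w25.png",cv2.resize(c["image"][:,:,::-1],(800,600)))
c=cams.camera("top"); cv2.imwrite("pics/t25.png",cv2.resize(c["image"][:,:,::-1],(800,600)))
crop(c["image"],110,185,64,56,10,"pics/t25b.png")
c=cams.camera("scene"); crop(c["image"],300,130,90,75,8,"pics/s25.png")
cv2.imwrite("pics/s25a.png",cv2.resize(c["image"][:,:,::-1],(800,600)))
E
```

```text
at [520.2 310.2 134.1] phi -0.15 tilt [ 0.006  0.003 -1.   ] clk 30.6 F [0.2 0.1 0.4] gap 0.3
[np.float64(0.0001), 0.1381, -0.0016, 0.0062]
```

View pics/w25.png

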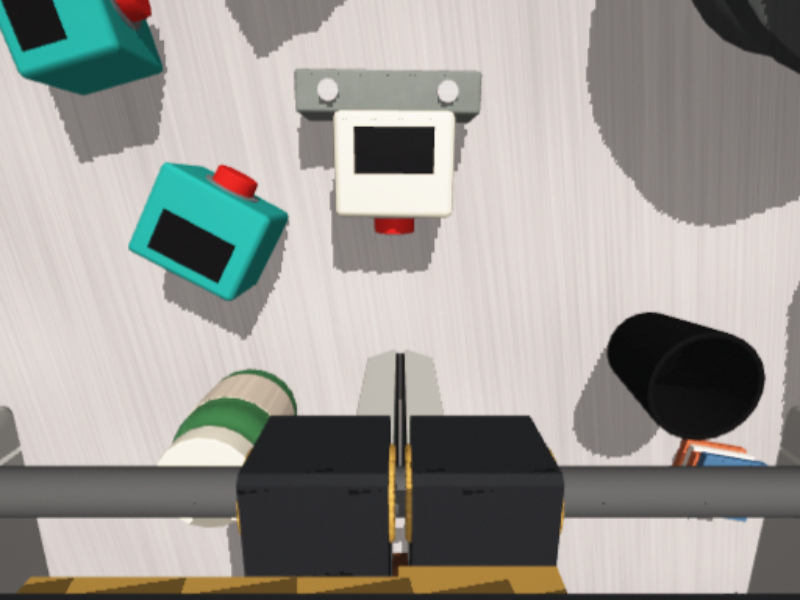

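View pics/t25.png

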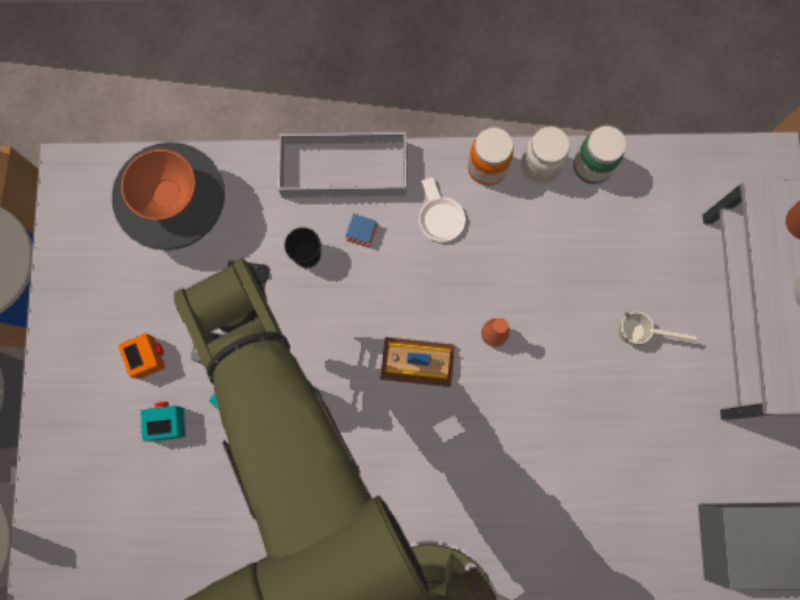

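View pics/t25b.png

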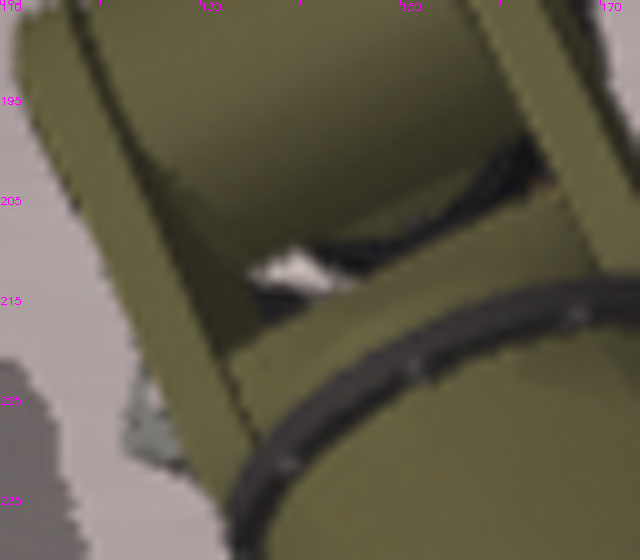

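View pics/s25.png

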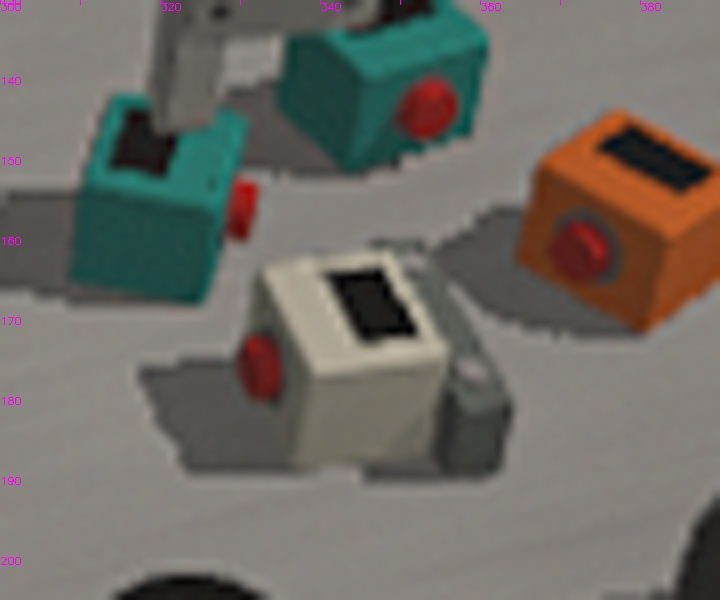

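View pics/s25a.png

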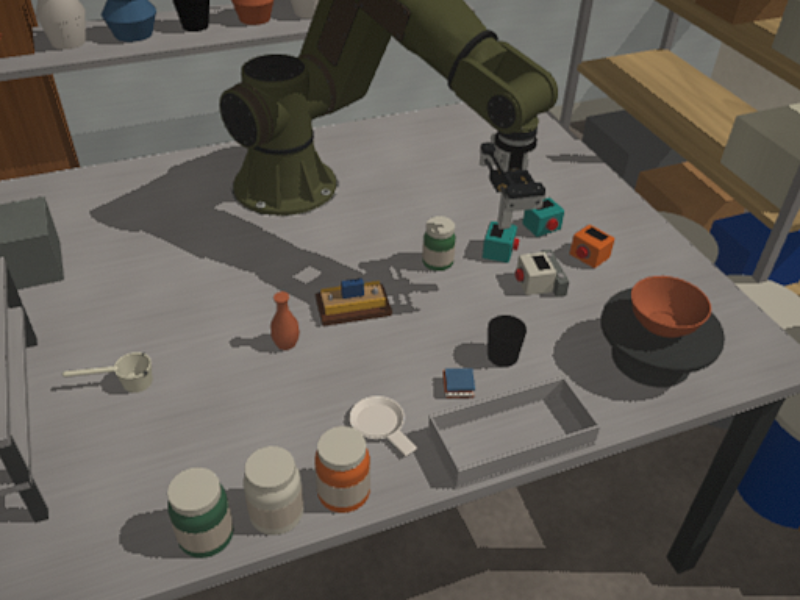

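```bash
python3 - <<'E'
from h import *
s,M,ph=cur();c=cams.camera("wrist")
crop(c["image"],180,35,140,120,5,"pics/w26.png")
E
```

```text
(no output)
```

View pics/w26.png

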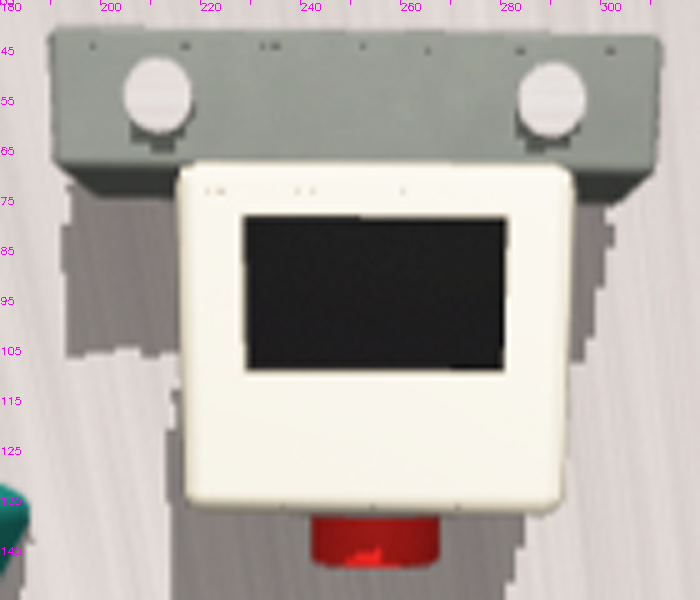

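```bash
python3 - <<'E'
from h import *
s,M,ph=cur();c=cams.camera("wrist")
def t(P): return (M.T@(P-s["eef_pos"])).round(2)
print("stop top front L,R",t(unp(c,(190.5,67),40,s)),t(unp(c,(310,69),40,s)))
print("timer back L,R",t(unp(c,(218,67.5),56,s)),t(unp(c,(293,67.8),56,s)))
print("timer front L,R",t(unp(c,(218.5,135.5),56,s)),t(unp(c,(291,135.5),56,s)))
E
```

```text
stop top front L,R [  88.41  -59.88 -118.63] [  88.22   48.32 -116.86]
timer back L,R [  72.36  -33.12 -115.78] [  72.25   31.1  -115.49]
timer front L,R [ 72.44 -34.47 -58.61] [ 72.32  31.04 -58.6 ]
```

```bash
python3 - <<'E'
from cell import ticket,readout
print(ticket.sign_off()); print(readout.read_state()["clock"])
E
```

```text
the job is handed in; nothing more can be done
None
the job is handed in; nothing more can be done
```

I set the stencil and then the lid home on the pins, pushed the white timer to the stop by its button, pressed it fully, let go, and handed the job in at about 31 s of the 72 s.

**Last checks**
- **Stencil:** it met the jig at exactly the expected home height, with both pins through their holes, the large hole on the thick pin.
- **Lid:** it stopped at the expected height to within 0.1 mm. The pictures show it level between the flanges with both pins through.
- **Timer:** the button went flush and travel stopped, then it sprang out on release. The timer stands at the stop.
- **Other things:** the bystanders I could see stand where they were. In the last top view the arm hid the stop area and glaze jar, so I checked those in the scene and wrist views.

**What went wrong or disagreed**
- **First grasp:** two attempts at the stencil closed above its flanges, because the real fingertips sit about 26 mm behind the reported TCP. The stencil was not moved, and I corrected for this in every later move.
- **Press force:** it peaked at about 42 N along the push direction (about 51 N in total), more than I intended. It came from the fingertips on the button, not the gripper's body, and I backed off in the next move.
- **Timer alignment:** the wrist camera suggests the timer may be about 0.01 rad off the stop's face, a gap of 1 mm or less at one corner. That is within the measurement error, so I left it.

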